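# Unpack the pile of culture dishes onto their stations

## Task

Take the pile on the bench apart and set every piece down, upright and in the middle of its own place: the dish with pink medium on the black mat of the shaker, the dish with amber medium on the glowing disc of the light box, the small green dish on the steel pan of the balance, and the blue slide box in the yellow tray, lying lengthwise along it. Keep the dishes level all the way, do not knock the amber bottle or the tube rack, and let go of everything at the end.

Things in the scene. Friction and masses are not known exactly. Their poses are not given: they have to be found in the camera images.
- pink_dish: Closed round culture dish, 60 mm across, 16 mm high, about 45 g: a white-rimmed lid with a pink disc in it. Lies on the blue slide box near one of its ends (which end varies). Origin: centre of the underside; z up.
- amber_dish: Closed round culture dish like the pink one, 60 mm across, 16 mm high, about 45 g, but with an amber (orange-yellow) disc. Lies on the slide box near its other end. Origin: centre of the underside; z up.
- small_dish: Small closed round culture dish, 40 mm across, 14 mm high, about 25 g, white rim and green disc. Lies on top of either the pink or the amber dish (varies) and must come off before it. Origin: centre of the underside; z up.
- slide_box: Closed, solid blue box for microscope slides, 180 mm long (its y axis), 64 mm wide (its x axis), 34 mm high, about 260 g; bottom of the pile, stands on the bench. Grip it across its width at the middle. Origin: centre of the underside; z up.
- shaker: Fixed white laboratory shaker (switched off, does not move) with a square black rubber mat 130 x 130 mm on top, 60 mm above the bench; housing 160 x 150 mm below it, reaching 90 mm to its -x. Place of the pink dish: the middle of the mat. Origin: on the bench, straight under the middle of the mat; z up.
- light_box: Fixed dark grey flat box 150 x 150 mm with a bright white round disc 116 mm across in the middle of its top, disc 30.5 mm above the bench. Place of the amber dish: the middle of the disc. Origin: on the bench, straight under the middle of the disc; z up.
- balance: Fixed white bench balance with a round steel pan 110 mm across, pan top 50 mm above the bench (does not sink); housing 140 mm wide and 36 mm high, reaching 120 mm to its -x, where the display is. Place of the small green dish: the middle of the pan. Origin: on the bench, straight under the middle of the pan; z up.
- tray: Fixed shallow yellow tray, 232 mm long (its y axis) x 134 mm (its x axis) outside, floor 4 mm above the bench, rim 5 mm thick, its top 10 mm above the bench. Place of the slide box: the middle, long side along the tray's long side, either way round. Origin: on the bench under its centre; z up.
- reagent_bottle: Bystander: loose amber glass jar with a black cap, 60 mm across, 95 mm high. Leave it alone. Origin: centre of the underside.
- tube_rack: Bystander: loose grey tube rack 74 x 45 mm (x, y), 51 mm high with coloured tube caps. Leave it alone. Origin: centre of the underside.

How it is judged:
By the outcome, as a careful person would: the job done as asked, in the order asked, and still so for the second after the job is handed in, with the robot touching nothing.
It also fails if it takes over 115 s, if anything falls off the work surface, if the arm or the gripper's body presses on something with over 40 N, if the wrist force passes 120 N, or if a joint passes its speed limit or range.

## Robot

A 6-joint arm with a two-finger parallel gripper is mounted at the origin on the work surface. World frame = base frame: x ahead of the robot, y to its left, z up, the work surface at z = 0. Lengths are in m, angles in rad, forces in N, time in s.
With the tool pointing down it reaches from about 0.35 to 0.975 m from the base axis. Payload 4.9 kg.
Tool frame: the origin (TCP) lies on the centre line of the jaws, within the pads' length; the fingertips stand 14 mm ahead of it and the grasp point (between the pads) lies 5 mm behind it; y points along the fingers, z is the direction in which the jaws open and shut, and the axes are right-handed (so a half turn about y gives the same grasp; the last joint's range is limited). The gripper opens to 85 mm and grips with 20 to 120 N. Pads are 22 mm wide; open, the fingers measure 114 mm over their backs; the gripper's body (76 mm by 85 mm) begins 54 mm behind the grasp point. The pads swing forward as they close: fully open they stand 13 mm farther back than shut.
Start: joints at [-1.255, 0.053, 1.613, -0, 1.476, -0.119], TCP at [0.263, -0.567, 0.245] pointing down, gripper open.
Joint ranges: [-3.01, 3.01], [-1.01, 2.22], [0.06, 2.58], [-1.02, 4.17], [0.09, 2.62], [-3.14, 3.14]. Speed limits (rad/s): [2.57, 2.57, 3.14, 3.14, 3.14, 3.14].

## Interface

Orientations are given as a rotation vector (axis times angle).
In Python, from station import ctrl gives the robot as it stands.
- The arm moves only by the tool servo_tool, never from a script. Its arguments are lists of equal length, an entry for each row: "delta_pos": the shift along the tool's x, y, z in m, a list of three; "dr": the turn, a rotation vector about the tool's x, y, z in degrees, a list of three; "grip": the opening, from 0 (shut) to 1 (fully open). In form: {"delta_pos": [[x, y, z], ...], "dr": [[rx, ry, rz], ...], "grip": [grip, ...]}. A call has 1 to 5 rows; each row shifts and turns the pose as measured when the row begins, along the tool's axes as they then stand; what a row does not reach is not made up. A row lasts 1/8 s, in which the tool goes at most 62.5 mm and 10.7 degrees, less where a joint would pass 70% of its speed; a pose out of reach is approached as far as the arm can. A call is refused whole if a number of a shift passes 0.0625 or a number of a turn 10.7, either way. A call with a gripper value outside its range is refused whole. The fingers move at their own pace and stop on an object; "grip_force" is the grip in N (left out, the last holds). Time passes only in rows, so rows that do not move let the fingers close. It gives the time, the measured TCP pose, the force and the opening at its end, in the units of the state.
- ctrl.get_obs(): the state, without advancing time (a new reading comes with each control period).
- ctrl.get_image(name): name is "scene" or "side" or "wrist"; returns the picture (384x512x3 uint8, red, green, blue); there is no depth.
- ctrl.camera_params(name): a dict with "fovy" (degrees; the focal length in pixels is half the picture's height over the tangent of half this angle, whatever the lens; pixels are square), "cx", "cy" (the principal point, pixels), "eye" and "rotation" of the camera in the world. Camera axes: x right, y down, z forward; pixel columns grow to the right and rows downward; lengths in m; the calibration is good to about 2 mm. The wrist camera is an equidistant fisheye: a pixel r from the principal point sees the ray r / f radians off the axis. A picture is of the moment at which its call begins: read the wrist's pose just before it. camera_params takes no time and is no camera call; for the wrist camera it gives the pose at the moment of the call.
- ctrl.finish_job(): hands the job in, once; it reports no verdict.
Trained networks look in the newest picture that a camera, given by its name, has taken for a name from the list of things; names that differ only in an ending like _2 or _b are one class to them, and where a whole thing is asked for, a point or a joint stands for the part that bears it (a point fixed in the world has none). Each returns a list of dicts, best first, with "score" (0 to 1); they miss things now and then, are a little off and sometimes report something else, mostly with a low value. They report only what shows in the picture. A call takes as long as a camera call.
- ctrl.masks_of(camera, label): "pixels" (384x512 bool, what is visible of it) and "extent" ([left, top, right, bottom] in pixels, round what is visible of it).
The state is a dict: "t": time; "q": joint angles; "dq": joint speeds; "effort": joint torques, N m; "tool_pos": TCP position; "tool_rot": TCP orientation; "contact_force": force on the tool from outside, world axes, zero at the start; "wrist_torque": the same for the moment, N m; "opening": finger opening in m.
Only numpy, scipy, OpenCV 4.12 (cv2) and the standard library are available. Lean on these libraries where they do the work, as an engineer would, in place of code of your own. Each camera call takes 0.05 s, during which the arm holds its last target.

## Working session

There is one attempt and no reset: what is moved stays moved. The work goes in short steps, Python scripts to look and compute and a tool call to move; the robot and the scene stay as the last step left them, time stands still between calls to the robot, and variables do not carry over. Pictures are saved under pics/ and viewed, and the job is handed in when it is done.

Besides the shell and the picture viewer there is one more tool, called after "Emit:" by a JSON object that holds its "fn" and its "kwargs", one argument or row to a line. servo_tool: Moves the arm, as the interface text tells. Its arguments: {"type":"object","properties":{"delta_pos":{"type":"array","items":{"type":"array","items":{"type":"number"}}},"dr":{"type":"array","items":{"type":"array","items":{"type":"number"}}},"grip":{"type":"array","items":{"type":"number"}},"grip_force":{"type":"number"}},"required":["delta_pos","dr","grip"]}

```bash
mkdir -p pics; ls; cat > h.py <<'E'
import numpy as np, cv2
from scipy.spatial.transform import Rotation as R
from station import ctrl
def save(cam,name):
    im=ctrl.get_image(cam); cv2.imwrite(f'pics/{name}.png',cv2.cvtColor(im,cv2.COLOR_RGB2BGR)); return im
def cam(n):
    p=ctrl.camera_params(n); f=192/np.tan(np.radians(p['fovy'])/2); return p,f
def ray(n,u,v,P=None):
    p,f=P or cam(n); x=u-p['cx'];y=v-p['cy']
    if n=='wrist':
        r=np.hypot(x,y);t=r/f; d=np.array([x/r*np.sin(t),y/r*np.sin(t),np.cos(t)]) if r>0 else np.array([0,0,1.])
    else: d=np.array([x/f,y/f,1.])
    d=np.array(p['rotation'])@d
    return np.array(p['eye']),d
def at(n,u,v,z,P=None):
    e,d=ray(n,u,v,P); return e+d*(z-e[2])/d[2]
def proj(n,X,P=None):
    p,f=P or cam(n); c=np.array(p['rotation']).T@(np.array(X)-np.array(p['eye']))
    if n=='wrist':
        r=np.hypot(c[0],c[1]);t=np.arctan2(r,c[2]); return p['cx']+f*t*c[0]/r, p['cy']+f*t*c[1]/r
    return p['cx']+f*c[0]/c[2], p['cy']+f*c[1]/c[2]
E
python3 - <<'E'
from h import *
np.set_printoptions(precision=4,suppress=True)
for n in ['scene','side','wrist']:
    p,f=cam(n);print(n,f,p); save(n,n+'0')
o=ctrl.get_obs();print(o); print(R.from_rotvec(o['tool_rot']).as_matrix())
for c in ['scene','side']:
    for l in ['pink_dish','amber_dish','small_dish','slide_box','shaker','light_box','balance','tray','reagent_bottle','tube_rack']:
        print(c,l,[(round(d['score'],2),d['extent']) for d in ctrl.masks_of(c,l)][:2])
E
```

```text
pics
scene 457.89695300227754 {'fovy': 45.497418751713795, 'cx': 253.05313252139146, 'cy': 195.30315078857117, 'eye': array([0.9282, 0.6646, 1.0204]), 'rotation': array([-0.7335, -2.6777,  0.9732])}
side 400.1208331406138 {'fovy': 51.26851061557211, 'cx': 248.76629132341094, 'cy': 191.02922138110716, 'eye': array([0.0622, 0.558 , 0.7102]), 'rotation': array([-0.8455,  2.5132, -1.0918])}
wrist 297.3186396354542 {'fovy': 65.70646984690485, 'cx': 256.0908007107555, 'cy': 198.02362034678177, 'eye': array([ 0.3305, -0.5352,  0.3731]), 'rotation': array([ 2.4293, -1.5487, -0.2363])}
{'t': 0.15, 'q': array([-1.255 ,  0.0532,  1.614 ,  0.    ,  1.476 , -0.119 ]), 'dq': array([ 0.0013, -0.001 , -0.0051,  0.0005,  0.0013, -0.0008]), 'effort': array([  0.    , -39.4244, -37.0722,  -0.0002,   0.0047,  -0.    ]), 'tool_pos': array([ 0.2631, -0.5664,  0.2444]), 'tool_rot': array([-0.4377,  1.9825, -1.9794]), 'contact_force': array([0.4033, 0.1547, 0.0425]), 'wrist_torque': array([ 0.0075, -0.0165,  0.0741]), 'opening': 0.08536905787408834}
[[-0.907  -0.0004  0.4212]
 [-0.4212  0.0015 -0.907 ]
 [-0
[... 637 characters left out ...]
[329.9, 211.2, 354.2, 247.6]), (0.28, [201.0, 254.2, 289.3, 328.4])]
scene tube_rack [(0.95, [247.1, 137.5, 271.1, 163.2])]
side pink_dish [(0.51, [252.7, 199.7, 279.1, 221.2])]
side amber_dish [(0.77, [265.1, 169.6, 293.7, 190.5])]
side small_dish [(0.73, [252.7, 199.2, 272.3, 212.6])]
side slide_box [(0.56, [248.0, 176.6, 292.6, 234.9])]
side shaker [(0.56, [215.8, 117.1, 287.6, 173.2]), (0.25, [305.6, 113.0, 370.2, 170.4])]
side light_box [(0.92, [100.1, 283.4, 204.9, 384.0])]
side balance []
side tray [(0.63, [304.4, 114.6, 371.6, 171.2])]
side reagent_bottle [(0.82, [237.2, 251.2, 268.8, 303.4])]
side tube_rack [(0.97, [317.2, 160.9, 347.8, 197.5]), (0.31, [255.3, 197.4, 272.7, 214.0])]
```

```bash
sed -i "s/d=np.array(p\['rotation'\])@d/d=R.from_rotvec(p['rotation']).as_matrix()@d/; s/np.array(p\['rotation'\]).T@/R.from_rotvec(p['rotation']).as_matrix().T@/" h.py
python3 -c "
import cv2
for n in ['scene0','side0']:
    a=cv2.imread(f'pics/{n}.png'); cv2.imwrite(f'pics/{n}z.png',cv2.resize(a,(768,576),interpolation=cv2.INTER_CUBIC))
"
```

```text
(no output)
```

View pics/scene0z.png

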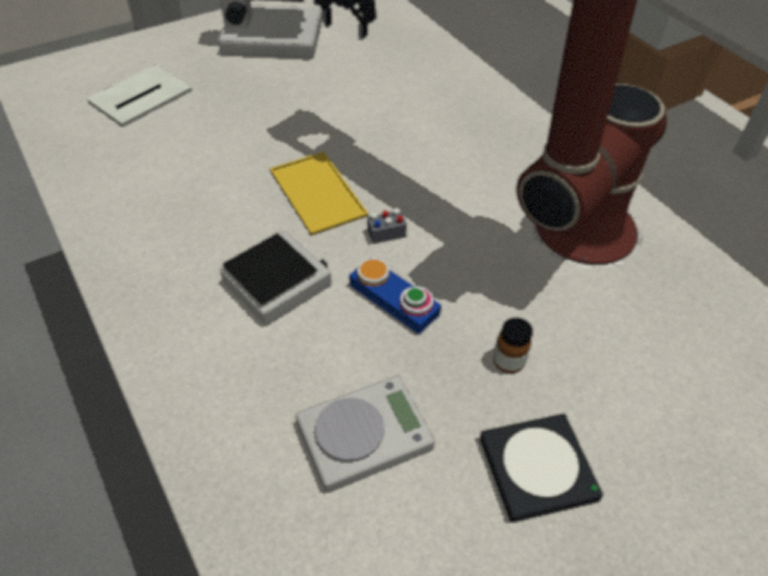

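View pics/side0z.png

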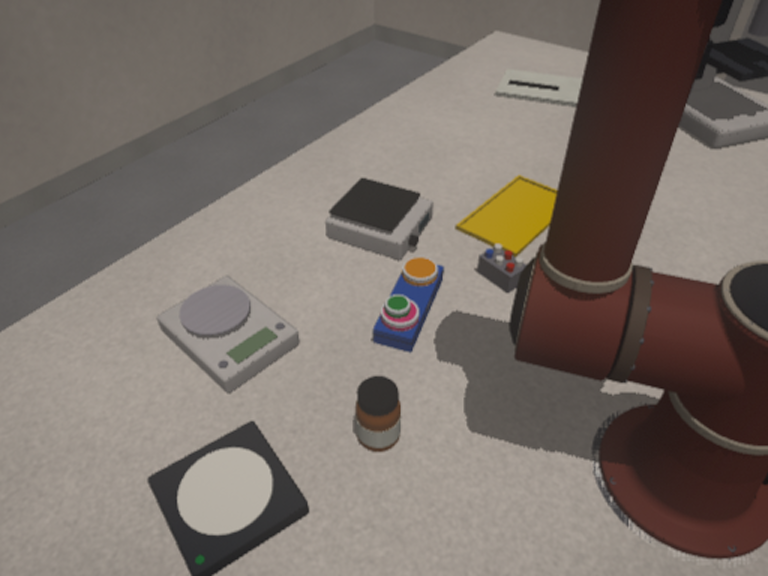

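View pics/wrist0.png

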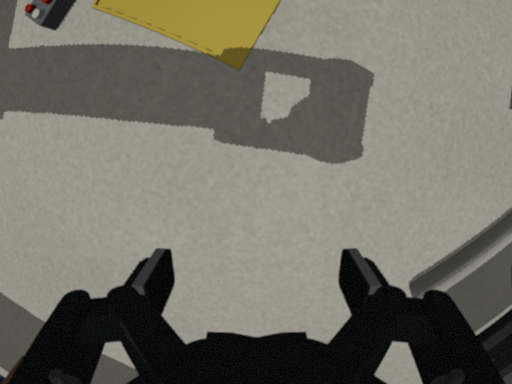

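```bash
cat > seg.py <<'E'
from h import *
import sys
def comp(im,fn,roi=None,seed=None):
    hsv=cv2.cvtColor(im,cv2.COLOR_RGB2HSV).astype(int)
    m=fn(hsv[...,0],hsv[...,1],hsv[...,2]).astype(np.uint8)
    if roi: 
        k=np.zeros_like(m);k[roi[1]:roi[3],roi[0]:roi[2]]=1;m*=k
    n,l,s,c=cv2.connectedComponentsWithStats(m)
    if n<2:return None
    i=1+np.argmax(s[1:,4]); return (l==i).astype(np.uint8),s[i],c[i]
def ell(m):
    cs,_=cv2.findContours(m,cv2.RETR_EXTERNAL,cv2.CHAIN_APPROX_NONE);c=max(cs,key=cv2.contourArea)
    h=cv2.convexHull(c)
    return c
def discfit(n,m,z,P=None):
    c=ell(m)[:,0]; X=np.array([at(n,u,v,z,P)[:2] for u,v in c])
    (cx,cy),r=cv2.minEnclosingCircle(X.astype(np.float32)*1000)
    M=np.c_[2*X,np.ones(len(X))]; b=(X**2).sum(1); s=np.linalg.lstsq(M,b,rcond=None)[0]
    return s[:2],np.sqrt(s[2]+s[0]**2+s[1]**2),(cx,cy,r)
def quad(n,m,z,P=None):
    c=ell(m)[:,0]; X=np.array([at(n,u,v,z,P)[:2] for u,v in c]).astype(np.float32)*1000
    return cv2.minAreaRect(X)
F={'amber':lambda h,s,v:(h>8)&(h<22)&(s>150)&(v>120),
'pink':lambda h,s,v:((h>160)|(h<5))&(s>90)&(v>100),
'green':lambda h,s,v:(h>45)&(h<85)&(s>110)&(v>50),
'blue':lambda h,s,v:(h>105)&(h<125)&(s>140)&(v>40),
'yellow':lambda h,s,v:(h>20)&(h<32)&(s>150)&(v>60),
'dark':lambda h,s,v:(v<60),
'bright':lambda h,s,v:(v>195)&(s<40)}
E
python3 - <<'E'
from seg import *
np.set_printoptions(precision=4,suppress=True)
im={n:cv2.cvtColor(cv2.imread(f'pics/{n}0.png'),cv2.COLOR_BGR2RGB) for n in['scene','side']}
roi={'scene':(225,165,300,225),'side':(240,165,300,240)}
def d(k,z,rois):
    for n in im:
        r=comp(im[n],F[k],rois[n])
        if r is None: print(k,n,None);continue
        m,s,c=r; print(k,n,s,discfit(n,m,z), 'rect',quad(n,m,z))
d('amber',.05,roi);d('pink',.05,roi);d('green',.064,roi);d('blue',.034,roi)
d('yellow',.01,{'scene':(170,90,255,165),'side':(290,105,375,175)})
d('dark',.06,{'scene':(148,150,222,215),'side':(215,115,285,160)})
d('bright',.0305,{'scene':(325,280,395,335),'side':(110,290,190,370)})
# hsv probes
for n,u,v in [('scene',233,285),('scene',361,308),('scene',180,180),('scene',361,345),('side',143,207),('side',150,327),('side',250,137)]:
    print(n,u,v,im[n][v,u], [round(x,4) for x in at(n,u,v,.05)])
E
```

```text
amber scene [241 174  16  11 146] (array([ 0.4712, -0.0895]), np.float64(0.021038924740327095), (471.34808349609375, -89.8127212524414, 22.436485290527344)) rect ((470.97344970703125, -89.3501968383789), (38.64109420776367, 43.0078010559082), 59.91477584838867)
amber side [270 172  20  13 195] (array([ 0.4745, -0.0869]), np.float64(0.022935612663505446), (474.58868408203125, -87.0255126953125, 24.623991012573242)) rect ((474.35833740234375, -87.44143676757812), (48.304893493652344, 45.948265075683594), 53.58265686035156)
pink scene [279 196   8  10  28] (array([0.4355, 0.0196]), np.float64(0.01680480597399366), (431.8895263671875, 25.74582290649414, 18.49799156188965)) rect ((429.2850036621094, 30.232410430908203), (36.99578857421875, 10.375513076782227), 30.13540267944336)
pink side [256 202  22  13  86] (array([0.4424, 0.0164]), np.float64(0.022060768299105457), (440.63116455078125, 17.605072021484375, 25.000337600708008)) rect ((435.043701171875, 21.026779174804688), (49.650665283203125, 31.966615676879883), 58.105377197265625)
green scene [272 193   9   7  48] (array([0.4435, 0.0
[... 2258 characters left out ...]
625, 377.747314453125), (110.026611328125, 110.57594299316406), 59.43888854980469)
bright side None
scene 233 285 [143 140 143] [np.float64(0.6765), np.float64(0.1853), np.float64(0.05)]
scene 361 308 [214 214 199] [np.float64(0.4513), np.float64(0.3869), np.float64(0.05)]
scene 180 180 [29 30 29] [np.float64(0.6417), np.float64(-0.1837), np.float64(0.05)]
scene 361 345 [171 169 159] [np.float64(0.5079), np.float64(0.4552), np.float64(0.05)]
side 143 207 [132 126 129] [np.float64(0.6732), np.float64(0.1899), np.float64(0.05)]
side 150 327 [182 176 165] [np.float64(0.4307), np.float64(0.387), np.float64(0.05)]
side 250 137 [53 51 48] [np.float64(0.6432), np.float64(-0.1837), np.float64(0.05)]
```

```bash
cat > plan.py <<'E'
from h import *
def yawz(Rm): return np.degrees(np.arctan2(Rm[1,2],Rm[0,2]))
def goalR(yaw):
    z=np.array([np.cos(np.radians(yaw)),np.sin(np.radians(yaw)),0]);y=np.array([0,0,-1.]);return np.c_[np.cross(y,z),y,z]
def plan(pos,yaw,smax=.055,amax=9.5,via=None):
    o=ctrl.get_obs();p=np.array(o['tool_pos']);Rm=R.from_rotvec(o['tool_rot'])
    G=R.from_matrix(goalR(yaw));rv=(Rm.inv()*G).as_rotvec();
    D=np.array(pos)-p;n=int(max(np.ceil(np.linalg.norm(D)/smax),np.ceil(np.degrees(np.linalg.norm(rv))/amax),1))
    print('at',p.round(4),'yaw',round(yawz(Rm.as_matrix()),2),'need',D.round(4),np.degrees(rv).round(2),'rows',n)
    s=R.from_rotvec(rv/n);cur=Rm;P=p.copy();dp=[];dr=[]
    for i in range(n):
        # per-row remaining-based
        q=(pos-P)/(n-i); d=cur.inv().apply(q); d=d.round(4); P=P+cur.apply(d)
        r=np.degrees((cur.inv()*G).as_rotvec())/(n-i); r=r.round(2); cur=cur*R.from_rotvec(np.radians(r))
        dp.append(d.tolist());dr.append(r.tolist())
    for k in range(0,n,5): print('{"delta_pos":',dp[k:k+5],', "dr":',dr[k:k+5],'}')
E
python3 - <<'E'
from plan import *
np.set_printoptions(precision=4,suppress=True)
p,f=cam('wrist'); Rm=R.from_rotvec(ctrl.get_obs()['tool_rot'])
print('axis in tool',Rm.inv().apply(R.from_rotvec(p['rotation']).apply([[0,0,1],[1,0,0],[0,1,0]])), 'off',Rm.inv().apply(p['eye']-ctrl.get_obs()['tool_pos']))
for c,us in [('scene',(259,160)),('side',(332,190))]: print('rack',at(c,*us,0.0))
for c,us in [('scene',(341,244)),('side',(252,294))]: print('bottle',at(c,*us,0.0))
plan([.459,.02,.25],17)
E
```

```text
axis in tool [[ 0.2952  0.9554 -0.0002]
 [-0.0006  0.0004  1.    ]
 [ 0.9554 -0.2952  0.0007]] off [-0.0743 -0.1289 -0.    ]
rack [ 0.3784 -0.1806  0.    ]
rack [ 0.3691 -0.1768  0.    ]
bottle [0.3526 0.1997 0.    ]
bottle [0.3464 0.1979 0.    ]
at [ 0.2633 -0.5668  0.2453] yaw -65.09 need [0.1957 0.5868 0.0047] [  0.   -82.09  -0.  ] rows 12
{"delta_pos": [[-0.0354, -0.0004, -0.0375], [-0.0396, -0.0004, -0.033], [-0.0433, -0.0004, -0.028], [-0.0463, -0.0004, -0.0227], [-0.0487, -0.0004, -0.017]] , "dr": [[0.0, -6.84, -0.0], [0.0, -6.84, -0.0], [0.0, -6.84, -0.0], [0.0, -6.84, -0.0], [0.0, -6.84, -0.0]] }
{"delta_pos": [[-0.0503, -0.0004, -0.0111], [-0.0513, -0.0004, -0.005], [-0.0515, -0.0004, 0.0011], [-0.051, -0.0004, 0.0072], [-0.0498, -0.0004, 0.0133]] , "dr": [[0.0, -6.84, -0.0], [0.0, -6.84, -0.0], [0.0, -6.84, -0.0], [0.0, -6.84, -0.0], [0.0, -6.84, -0.0]] }
{"delta_pos": [[-0.0479, -0.0004, 0.0191], [-0.0453, -0.0003, 0.0246]] , "dr": [[0.0, -6.84, -0.0], [0.0, -6.85, -0.0]] }
```

Emit:
{"fn": "servo_tool", "kwargs": {
  "delta_pos": [
    [-0.0354, -0.0004, -0.0375],
    [-0.0396, -0.0004, -0.033],
    [-0.0433, -0.0004, -0.028],
    [-0.0463, -0.0004, -0.0227],
    [-0.0487, -0.0004, -0.017]
  ],
  "dr": [
    [0, -6.84, 0],
    [0, -6.84, 0],
    [0, -6.84, 0],
    [0, -6.84, 0],
    [0, -6.84, 0]
  ],
  "grip": [1, 1, 1, 1, 1]
}}

```text
t: 1.78
tool_pos: [0.3443, -0.3179, 0.2471]
tool_rot: [-0.912, 1.584, -1.586]
contact_force: [0.8, 0.0, 0.0]
opening: 0.0853
```

Emit:
{"fn": "servo_tool", "kwargs": {
  "delta_pos": [
    [-0.0503, -0.0004, -0.0111],
    [-0.0513, -0.0004, -0.005],
    [-0.0515, -0.0004, 0.0011],
    [-0.051, -0.0004, 0.0072],
    [-0.0498, -0.0004, 0.0133]
  ],
  "dr": [
    [0, -6.84, 0],
    [0, -6.84, 0],
    [0, -6.84, 0],
    [0, -6.84, 0],
    [0, -6.84, 0]
  ],
  "grip": [1, 1, 1, 1, 1]
}}

```text
t: 2.4
tool_pos: [0.4221, -0.0639, 0.2506]
tool_rot: [-1.248, 1.137, -1.148]
contact_force: [0.3, -1.0, -0.3]
opening: 0.0853
```

```bash
python3 -c "
from plan import *
plan([.459,.02,.25],17)"
```

```text
at [ 0.4221 -0.0639  0.2506] yaw 5.13 need [ 0.0369  0.0839 -0.0006] [ -0.33 -11.87   0.22] rows 2
{"delta_pos": [[-0.0401, 0.0003, 0.0221], [-0.0376, 0.0003, 0.0262]] , "dr": [[-0.16, -5.94, 0.11], [-0.17, -5.93, 0.11]] }
```

Emit:
{"fn": "servo_tool", "kwargs": {
  "delta_pos": [
    [-0.0401, 0.0003, 0.0221],
    [-0.0376, 0.0003, 0.0262],
    [0, 0, 0]
  ],
  "dr": [
    [-0.16, -5.94, 0.11],
    [-0.17, -5.93, 0.11],
    [0, 0, 0]
  ],
  "grip": [1, 1, 1]
}}

```text
t: 2.78
tool_pos: [0.4599, 0.0259, 0.251]
tool_rot: [-1.339, 0.976, -0.98]
contact_force: [0.1, -0.2, 0.2]
opening: 0.0853
```

```bash
python3 - <<'E'
from seg import *
np.set_printoptions(precision=4,suppress=True)
P=cam('wrist'); im=save('wrist','w1')
for k,z in [('amber',.05),('pink',.05),('green',.064),('blue',.034)]:
    r=comp(im,F[k])
    if r: m,s,c=r; print(k,s,discfit('wrist',m,z,P),quad('wrist',m,z,P))
E
```

```text
amber [221 252  38  27 677] (array([ 0.4727, -0.0932]), np.float64(0.020164138384914033), (473.3811950683594, -87.7042236328125, 24.33102798461914)) ((472.6116027832031, -95.82890319824219), (32.09662628173828, 48.530155181884766), 84.13645935058594)
pink [237 152   3   1   3] (array([-0.5267,  3.1017]), np.float64(3.203123382029584), (431.73370361328125, 45.382225036621094, 1.1205294132232666)) ((431.7337341308594, 45.382137298583984), (2.240859031677246, 0.00019681453704833984), 17.411462783813477)
green [228 171  27  26 544] (array([0.4452, 0.0154]), np.float64(0.014189317877666627), (445.14117431640625, 15.3629150390625, 14.686962127685547)) ((445.0958251953125, 15.549659729003906), (28.65849494934082, 28.30382537841797), 62.67472839355469)
blue [ 214  187   51   63 1913] (array([ 0.4589, -0.0378]), np.float64(0.035661409887531394), (457.72412109375, -37.350582122802734, 51.63121795654297)) ((457.4633483886719, -37.436038970947266), (61.73017501831055, 83.21842956542969), 18.14849853515625)
```

View pics/w1.png

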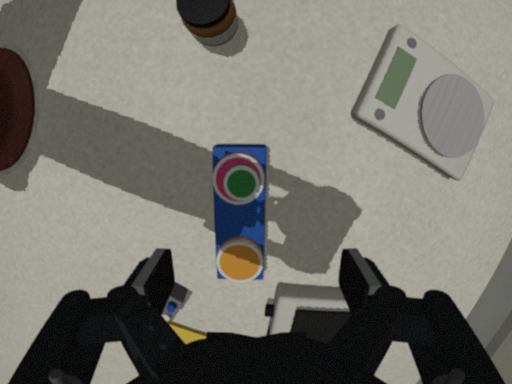

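```bash
python3 -c "
from plan import *
plan([.4452,.0154,.11],17)"
```

```text
at [0.4596 0.0247 0.251 ] yaw 17.62 need [-0.0144 -0.0093 -0.141 ] [-0.12  0.62  0.1 ] rows 3
{"delta_pos": [[0.0014, 0.047, -0.0056], [0.0015, 0.047, -0.0056], [0.0015, 0.047, -0.0055]] , "dr": [[-0.04, 0.21, 0.03], [-0.04, 0.21, 0.03], [-0.04, 0.2, 0.04]] }
```

Emit:
{"fn": "servo_tool", "kwargs": {
  "delta_pos": [
    [0.0014, 0.047, -0.0056],
    [0.0015, 0.047, -0.0056],
    [0.0015, 0.047, -0.0055],
    [0, 0, 0]
  ],
  "dr": [
    [-0.04, 0.21, 0.03],
    [-0.04, 0.21, 0.03],
    [-0.04, 0.2, 0.04],
    [0, 0, 0]
  ],
  "grip": [0.75, 0.75, 0.75, 0.75],
  "grip_force": 25
}}

```text
t: 3.32
tool_pos: [0.4453, 0.0111, 0.1087]
tool_rot: [-1.331, 0.99, -0.998]
contact_force: [-0.3, 0.2, 0.4]
opening: 0.0641
```

```bash
python3 - <<'E'
from seg import *
from plan import plan
np.set_printoptions(precision=4,suppress=True)
P=cam('wrist'); im=save('wrist','w2')
for k,z in [('green',.064),('amber',.05)]:
    r=comp(im,F[k])
    if r: m,s,c=r; print(k,s,discfit('wrist',m,z,P),quad('wrist',m,z,P))
plan([.4452,.0154,.0655],17)
E
```

```text
green [ 237  203   48   44 1673] (array([0.4461, 0.0151]), np.float64(0.014867395887416578), (446.03472900390625, 15.159632682800293, 15.340919494628906)) ((446.1674499511719, 15.086502075195312), (29.816776275634766, 29.428335189819336), 16.42282485961914)
amber [228 323  37  14 286] (array([ 0.4643, -0.0865]), np.float64(0.010410871920876894), (465.1804504394531, -87.57311248779297, 15.378523826599121)) ((465.0390930175781, -85.37067413330078), (30.7567195892334, 11.50331974029541), 3.674675464630127)
at [0.4476 0.0109 0.1116] yaw 16.58 need [-0.0024  0.0045 -0.0461] [-0.5  -0.43  0.33] rows 1
{"delta_pos": [[-0.0053, 0.0461, -0.0015]] , "dr": [[-0.5, -0.43, 0.33]] }
```

View pics/w2.png

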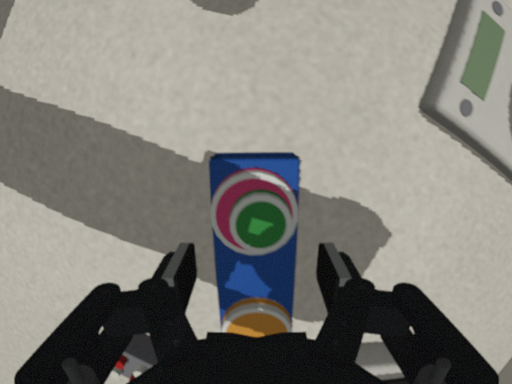

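Emit:
{"fn": "servo_tool", "kwargs": {
  "delta_pos": [
    [-0.005, 0.024, -0.0005],
    [0, 0, 0]
  ],
  "dr": [
    [-0.3, -0.2, 0.2],
    [0, 0, 0]
  ],
  "grip": [0.75, 0.75]
}}

```text
t: 3.62
tool_pos: [0.45, 0.014, 0.0932]
tool_rot: [-1.327, 0.981, -1.002]
contact_force: [0.1, 1.0, 0.1]
opening: 0.0641
```

```bash
python3 - <<'E'
from seg import *
from plan import plan
np.set_printoptions(precision=4,suppress=True)
P=cam('wrist')
o=ctrl.get_obs();print(o['tool_pos'],P[0]['eye'])
plan([.4458,.0153,.067],17)
E
```

```text
[0.45   0.014  0.0932] [0.4259 0.086  0.2216]
at [0.45   0.014  0.0932] yaw 16.65 need [-0.0042  0.0013 -0.0262] [-0.68 -0.35  0.37] rows 1
{"delta_pos": [[-0.0027, 0.0261, -0.004]] , "dr": [[-0.68, -0.35, 0.37]] }
```

Emit:
{"fn": "servo_tool", "kwargs": {
  "delta_pos": [
    [0, 0, 0]
  ],
  "dr": [
    [0, 0, 0]
  ],
  "grip": [0.75]
}}

```text
t: 3.75
tool_pos: [0.4523, 0.0134, 0.0963]
tool_rot: [-1.324, 0.978, -1.006]
contact_force: [-0.1, 0.6, 0.8]
opening: 0.064
```

```bash
cat > st.py <<'E'
from plan import *
np.set_printoptions(precision=4,suppress=True)
def st():
    o=ctrl.get_obs();p,f=cam('wrist');Rm=R.from_rotvec(o['tool_rot'])
    # camera-based tool pose
    T=np.array([[.2952,-.0006,.9554],[.9554,.0004,-.2952],[-.0002,1,.0007]]) # cols: cam z,x,y in tool
    z,x,y=T[:,0],T[:,1],T[:,2]; CT=np.c_[x,y,z]
    RT=R.from_rotvec(p['rotation'])*R.from_matrix(CT).inv()
    pc=p['eye']-RT.apply([-.0743,-.1289,0])
    print('t',round(o['t'],2),'obs',np.array(o['tool_pos']),'tilt',(Rm.as_matrix()[:,1]*57.3)[:2],'yaw',round(yawz(Rm.as_matrix()),2),'| cam',pc,'tilt',(RT.as_matrix()[:,1]*57.3)[:2],round(yawz(RT.as_matrix()),2),'dq',np.abs(o['dq']).max().round(4),'q',np.array(o['q']),'op',round(o['opening'],4),'F',np.array(o['contact_force']))
if __name__=='__main__': st()
E
python3 st.py; python3 -c "
from st import *
for i in range(4): ctrl.get_image('wrist'); st()"
```

```text
t 3.75 obs [0.4523 0.0134 0.0963] tilt [ 1.0551 -0.202 ] yaw 16.62 | cam [0.4511 0.014  0.0962] tilt [ 1.0331 -0.1593] 16.62 dq 0.0121 q [-0.1345 -0.2457  2.1495 -0.0011  1.219  -0.4242] op 0.064 F [-0.125   0.5681  0.8123]
t 3.8 obs [0.4521 0.0135 0.0961] tilt [ 1.0432 -0.2024] yaw 16.63 | cam [0.4509 0.0141 0.0961] tilt [ 1.0213 -0.1573] 16.63 dq 0.0117 q [-0.1344 -0.2456  2.1498 -0.0011  1.2189 -0.4242] op 0.0639 F [ 0.318  -0.1829 -0.3771]
t 3.85 obs [0.4517 0.0136 0.0956] tilt [ 0.9971 -0.1914] yaw 16.63 | cam [0.4506 0.0142 0.0956] tilt [ 0.9792 -0.1488] 16.63 dq 0.0149 q [-0.1343 -0.2453  2.1505 -0.001   1.2187 -0.4242] op 0.0642 F [-0.0192 -0.301   0.7934]
t 3.9 obs [0.4513 0.0137 0.0951] tilt [ 0.9498 -0.1854] yaw 16.64 | cam [0.4501 0.0143 0.095 ] tilt [ 0.926 -0.14 ] 16.64 dq 0.0142 q [-0.1342 -0.245   2.1512 -0.0011  1.2185 -0.4242] op 0.0641 F [-0.2859 -0.2723  0.5765]
t 3.95 obs [0.4509 0.0138 0.0946] tilt [ 0.898  -0.1766] yaw 16.64 | cam [0.4498 0.0144 0.0945] tilt [ 0.8752 -0.1323] 16.64 dq 0.0138 q [-0.1341 -0.2447  2.1519 -0.001   1.2184 -0.4242] op 0.0639 F [-0.6506  0.2565  0.2146]
```

```bash
python3 -c "
from st import *
plan([.4458,.0153,.067],17)"
```

```text
at [0.4509 0.0138 0.0946] yaw 16.64 need [-0.0051  0.0015 -0.0276] [-0.81 -0.36  0.43] rows 1
{"delta_pos": [[-0.0031, 0.0275, -0.0049]] , "dr": [[-0.81, -0.36, 0.43]] }
```

Emit:
{"fn": "servo_tool", "kwargs": {
  "delta_pos": [
    [-0.003, 0.018, -0.005]
  ],
  "dr": [
    [-0.8, -0.3, 0.4]
  ],
  "grip": [0.75]
}}

```text
t: 4.08
tool_pos: [0.447, 0.015, 0.0778]
tool_rot: [-1.333, 0.985, -0.991]
contact_force: [-0.2, -0.5, -0.3]
opening: 0.0643
```

```bash
python3 -c "
from st import *
st()
plan([.4458,.0153,.067],17)"
```

```text
t 4.08 obs [0.447  0.015  0.0778] tilt [ 0.2314 -0.0538] yaw 16.95 | cam [0.4458 0.0156 0.0778] tilt [ 0.2091 -0.0086] 16.95 dq 0.2127 q [-0.133  -0.221   2.1635 -0.0004  1.1949 -0.4287] op 0.0643 F [-0.2484 -0.5362 -0.3352]
at [0.447  0.015  0.0778] yaw 16.95 need [-0.0012  0.0003 -0.0108] [-0.21 -0.05  0.12] rows 1
{"delta_pos": [[-0.0007, 0.0108, -0.0011]] , "dr": [[-0.21, -0.05, 0.12]] }
```

Emit:
{"fn": "servo_tool", "kwargs": {
  "delta_pos": [
    [-0.0005, 0.0105, -0.001],
    [0, 0.0005, 0]
  ],
  "dr": [
    [-0.2, 0, 0.1],
    [0, 0, 0]
  ],
  "grip": [0.75, 0.75]
}}

```text
t: 4.32
tool_pos: [0.4435, 0.0155, 0.0632]
tool_rot: [-1.338, 0.993, -0.985]
contact_force: [0.1, 0.6, 0.1]
opening: 0.0641
```

```bash
python3 -c "
from st import *
save('wrist','w3');st()
plan([.4458,.0153,.067],17)"
```

```text
t 4.38 obs [0.4437 0.0155 0.0635] tilt [-0.3058  0.0283] yaw 16.97 | cam [0.4425 0.0161 0.0635] tilt [-0.3311  0.0719] 16.97 dq 0.013 q [-0.1328 -0.1996  2.1729 -0.0002  1.1737 -0.4288] op 0.0643 F [-0.2554  0.5338  0.7039]
at [0.4437 0.0155 0.0635] yaw 16.97 need [ 0.0021 -0.0002  0.0035] [ 0.28 -0.03 -0.12] rows 1
{"delta_pos": [[0.0008, -0.0035, 0.0019]] , "dr": [[0.28, -0.03, -0.12]] }
```

View pics/w3.png

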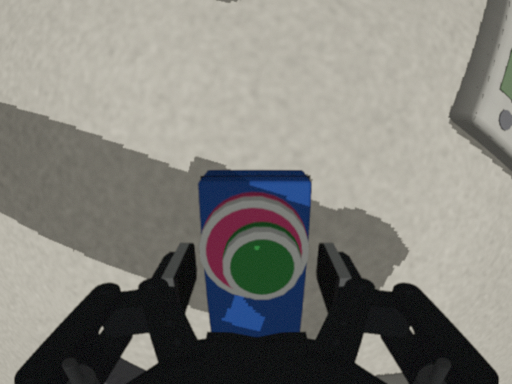

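Emit:
{"fn": "servo_tool", "kwargs": {
  "delta_pos": [
    [0.0008, -0.0035, 0.0019],
    [0, 0, 0],
    [0, 0, 0]
  ],
  "dr": [
    [0.28, 0, -0.12],
    [0, 0, 0],
    [0, 0, 0]
  ],
  "grip": [0.7, 0.6, 0.53],
  "grip_force": 25
}}

```text
t: 4.75
tool_pos: [0.4465, 0.0152, 0.0679]
tool_rot: [-1.334, 0.987, -0.989]
contact_force: [0.3, 0.2, 1.0]
opening: 0.0454
```

```bash
python3 -c "
from st import *
st()
plan([.4458,.0153,.067],17)"
```

```text
t 4.75 obs [0.4465 0.0152 0.0679] tilt [ 0.0858 -0.0177] yaw 16.97 | cam [0.4453 0.0159 0.0678] tilt [0.0635 0.0269] 16.97 dq 0.0044 q [-0.1327 -0.2042  2.1684 -0.0001  1.1759 -0.4288] op 0.0454 F [0.2554 0.2309 0.9781]
at [0.4465 0.0152 0.0679] yaw 16.97 need [-0.0007  0.0001 -0.0009] [-0.08 -0.03  0.04] rows 1
{"delta_pos": [[-0.0003, 0.0009, -0.0007]] , "dr": [[-0.08, -0.03, 0.04]] }
```

Emit:
{"fn": "servo_tool", "kwargs": {
  "delta_pos": [
    [0, 0.001, -0.0005],
    [0, 0, 0],
    [0, 0, 0],
    [0, 0, 0]
  ],
  "dr": [
    [0, 0, 0],
    [0, 0, 0],
    [0, 0, 0],
    [0, 0, 0]
  ],
  "grip": [0.4, 0.3, 0.3, 0.3],
  "grip_force": 25
}}

```text
t: 5.25
tool_pos: [0.4468, 0.0151, 0.0681]
tool_rot: [-1.333, 0.986, -0.99]
contact_force: [0.3, -0.0, 1.1]
opening: 0.0383
```

```bash
python3 -c "
from st import *
save('wrist','w4');st()"
```

```text
t 5.3 obs [0.4468 0.0151 0.0681] tilt [ 0.1837 -0.0148] yaw 16.97 | cam [0.4456 0.0157 0.068 ] tilt [0.161  0.0281] 16.97 dq 0.0027 q [-0.1331 -0.205   2.1687  0.0002  1.1747 -0.4293] op 0.0385 F [ 0.0887 -0.2538 -0.5502]
```

View pics/w4.png

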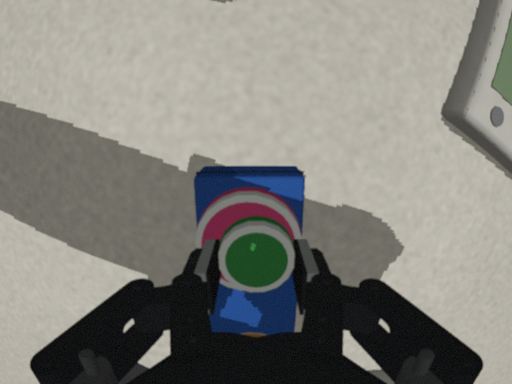

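Emit:
{"fn": "servo_tool", "kwargs": {
  "delta_pos": [
    [0, -0.01, 0],
    [0, -0.03, 0],
    [0, -0.04, 0],
    [0, -0.03, 0]
  ],
  "dr": [
    [0, 0, 0],
    [0, 0, 0],
    [0, 0, 0],
    [0, 0, 0]
  ],
  "grip": [0.3, 0.3, 0.3, 0.3]
}}

```text
t: 5.8
tool_pos: [0.4441, 0.0154, 0.1793]
tool_rot: [-1.337, 0.991, -0.986]
contact_force: [1.4, -0.1, -0.7]
opening: 0.0387
```

```bash
cat > rel.py <<'E'
from seg import *
from st import *
def rel(k,h):
    # disc of colour k held; top is h above TCP-plane(negative y)
    P=cam('wrist'); im=save('wrist','rel'); o=ctrl.get_obs()
    m,s,c=comp(im,F[k]); z=o['tool_pos'][2]+h
    f=discfit('wrist',m,z,P); d=np.r_[f[0],z]-o['tool_pos']
    print('held',k,f[0],'r',f[1],'in tool',R.from_rotvec(o['tool_rot']).inv().apply(d))
E
python3 - <<'E'
from rel import *
rel('green',-.004)
st()
P=cam('wrist'); im=save('wrist','w5')
m,s,c=comp(im,F['pink']); 
hsv=cv2.cvtColor(im,cv2.COLOR_RGB2HSV)
print('pink',s,discfit('wrist',m,.05,P))
E
```

```text
held green [0.4422 0.0182] r 0.014690796540063014 in tool [-0.0042  0.004  -0.0031]
t 5.85 obs [0.4464 0.0151 0.1838] tilt [ 0.1889 -0.0189] yaw 16.97 | cam [0.4452 0.0157 0.1838] tilt [0.1657 0.0251] 16.97 dq 0.1057 q [-0.1331 -0.3552  2.0806  0.0001  1.4129 -0.4293] op 0.0386 F [ 0.7833 -0.306   2.2298]
pink [ 224  163   56   53 2302] (array([0.4414, 0.0154]), np.float64(0.024925058751175795), (441.38201904296875, 15.27029800415039, 25.4918212890625))
```

View pics/w5.png

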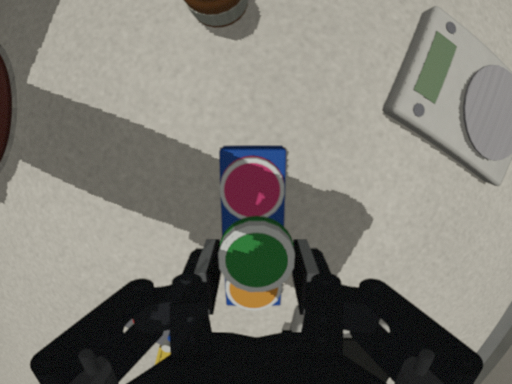

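```bash
python3 - <<'E'
from rel import *
rel('green',-.004); st()
plan([.672,.13,.2],17,smax=.05)
E
```

```text
held green [0.4456 0.0141] r 0.01550307990661073 in tool [0.0012 0.004  0.0002]
t 5.95 obs [0.4451 0.0153 0.1793] tilt [-0.044   0.0105] yaw 16.97 | cam [0.4439 0.0159 0.1793] tilt [-0.0626  0.0549] 16.96 dq 0.0555 q [-0.1332 -0.3518  2.0856  0.0001  1.4085 -0.4293] op 0.0387 F [-0.5358 -0.0032 -0.4745]
at [0.4451 0.0153 0.1793] yaw 16.97 need [0.2269 0.1147 0.0207] [ 0.04 -0.03 -0.02] rows 6
{"delta_pos": [[-0.0073, -0.0035, 0.0417], [-0.0072, -0.0035, 0.0418], [-0.0073, -0.0034, 0.0418], [-0.0072, -0.0034, 0.0417], [-0.0072, -0.0035, 0.0418]] , "dr": [[0.01, -0.01, -0.0], [0.01, -0.0, -0.0], [0.0, -0.01, -0.01], [0.01, -0.0, -0.0], [0.0, -0.01, -0.01]] }
{"delta_pos": [[-0.0073, -0.0034, 0.0417]] , "dr": [[0.01, -0.0, -0.0]] }
```

Emit:
{"fn": "servo_tool", "kwargs": {
  "delta_pos": [
    [-0.004, -0.0035, 0.02],
    [-0.0073, -0.0035, 0.0418],
    [-0.0073, -0.0035, 0.0418],
    [-0.0073, -0.0035, 0.0418],
    [-0.0073, -0.0035, 0.0418]
  ],
  "dr": [
    [0, 0, 0],
    [0, 0, 0],
    [0, 0, 0],
    [0, 0, 0],
    [0, 0, 0]
  ],
  "grip": [0.3, 0.3, 0.3, 0.3, 0.3]
}}

```text
t: 6.58
tool_pos: [0.6134, 0.103, 0.1867]
tool_rot: [-1.343, 1.001, -0.983]
contact_force: [-0.8, -0.3, 0.2]
opening: 0.039
```

Emit:
{"fn": "servo_tool", "kwargs": {
  "delta_pos": [
    [-0.0073, -0.0035, 0.035],
    [-0.003, 0, 0.012],
    [0, 0, 0],
    [0, 0, 0]
  ],
  "dr": [
    [0, 0, 0],
    [0, 0, 0],
    [0, 0, 0],
    [0, 0, 0]
  ],
  "grip": [0.3, 0.3, 0.3, 0.3]
}}

```text
t: 7.08
tool_pos: [0.654, 0.1273, 0.1819]
tool_rot: [-1.352, 1.008, -0.976]
contact_force: [0.6, 0.8, -0.6]
opening: 0.0385
```

```bash
python3 - <<'E'
from rel import *
save('wrist','w6'); st()
rel('green',-.004)
E
```

```text
t 7.12 obs [0.6539 0.1272 0.182 ] tilt [-1.4735 -0.1114] yaw 16.87 | cam [0.6527 0.1278 0.1819] tilt [-1.499  -0.0678] 16.87 dq 0.0078 q [ 0.0805  0.2069  1.5517  0.0001  1.4088 -0.2139] op 0.0386 F [0.2324 0.4846 0.0866]
held green [0.6525 0.1279] r 0.015130869841529683 in tool [-0.001   0.004  -0.0012]
```

View pics/w6.png

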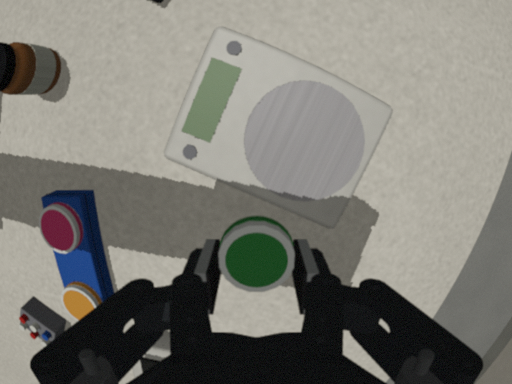

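```bash
cat > rect.py <<'E'
from rel import *
def rectify(n,im,P,c,z,half=.1,res=.0005):
    k=int(2*half/res);a=(np.arange(k)-k/2+.5)*res
    U=np.zeros((k,k),np.float32);V=U.copy()
    p,f=P;Rm=R.from_rotvec(p['rotation']).as_matrix()
    X,Y=np.meshgrid(c[0]+a,c[1]+a); W=np.stack([X,Y,np.full_like(X,z)],-1)-p['eye']; C=W@Rm
    if n=='wrist':
        r=np.hypot(C[...,0],C[...,1]);t=np.arctan2(r,C[...,2]);U=p['cx']+f*t*C[...,0]/r;V=p['cy']+f*t*C[...,1]/r
    else: U=p['cx']+f*C[...,0]/C[...,2];V=p['cy']+f*C[...,1]/C[...,2]
    return cv2.remap(im,U.astype(np.float32),V.astype(np.float32),cv2.INTER_LINEAR)
def circ(n,im,P,c,z,r,half=.1,res=.0005,name=None,p2=20):
    g=rectify(n,im,P,c,z,half,res); gr=cv2.GaussianBlur(cv2.cvtColor(g,cv2.COLOR_RGB2GRAY),(5,5),0)
    h=cv2.HoughCircles(gr,cv2.HOUGH_GRADIENT,1,20,param1=60,param2=p2,minRadius=int((r-.003)/res),maxRadius=int((r+.003)/res))
    if name: 
        b=cv2.cvtColor(g,cv2.COLOR_RGB2BGR)
        if h is not None: cv2.circle(b,(int(h[0,0,0]),int(h[0,0,1])),int(h[0,0,2]),(0,0,255),1)
        cv2.imwrite(f'pics/{name}.png',b)
    if h is None: return None
    k=g.shape[0]
    return [((c[0]+(x-k/2+.5)*res).round(4),(c[1]+(y-k/2+.5)*res).round(4),round(float(rr*res),4)) for x,y,rr in h[0][:3]]
E
python3 - <<'E'
from rect import *
P=cam('wrist'); im=save('wrist','w7'); c=at('wrist',303,140,.05,P)[:2]; print(c)
print(circ('wrist',im,P,c,.05,.055,name='pan'))
for n in ['scene','side']:
    im=cv2.cvtColor(cv2.imread(f'pics/{n}0.png'),cv2.COLOR_BGR2RGB); print(n,circ(n,im,cam(n),c,.05,.055,name='pan'+n,p2=12))
    print(n,circ(n,im,cam(n),(.4417,.3782),.0305,.058,name='lb'+n,p2=12))
E
```

```text
[0.6753 0.1851]
[(np.float64(0.6783), np.float64(0.1846), 0.0553)]
scene [(np.float64(0.6778), np.float64(0.1906), 0.0572)]
scene [(np.float32(0.4417), np.float32(0.3782), 0.0589)]
side [(np.float64(0.6708), np.float64(0.1911), 0.0542)]
side [(np.float32(0.4442), np.float32(0.3807), 0.058)]
```

View pics/pan.png

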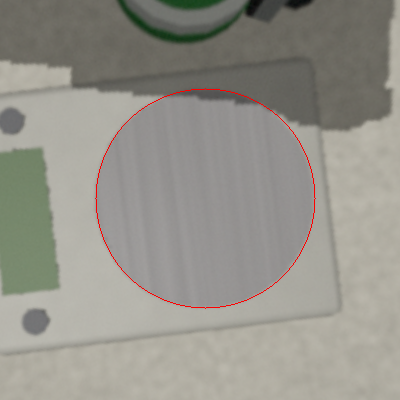

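```bash
python3 - <<'E'
import cv2,numpy as np
cv2.imwrite('pics/cmp.png',np.hstack([cv2.imread('pics/panscene.png'),cv2.imread('pics/panside.png')]))
E
```

```text
(no output)
```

View pics/cmp.png

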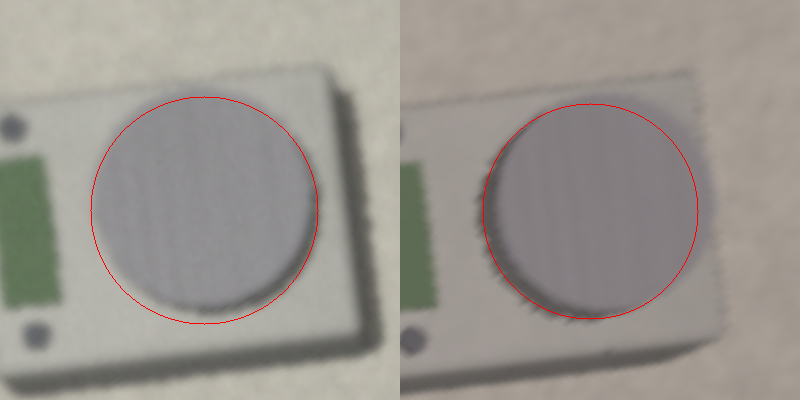

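```bash
python3 - <<'E'
from rel import *
plan([.679,.1845,.12],17,smax=.04)
E
```

```text
at [0.6544 0.1273 0.1828] yaw 16.86 need [ 0.0246  0.0572 -0.0628] [ 1.36 -0.14 -0.31] rows 3
{"delta_pos": [[-0.0158, 0.0207, 0.0139], [-0.0158, 0.0208, 0.0137], [-0.0158, 0.0208, 0.0136]] , "dr": [[0.45, -0.05, -0.1], [0.46, -0.04, -0.1], [0.45, -0.05, -0.11]] }
```

Emit:
{"fn": "servo_tool", "kwargs": {
  "delta_pos": [
    [-0.0158, 0.0207, 0.0139],
    [-0.0158, 0.0208, 0.0137],
    [-0.0158, 0.019, 0.0136]
  ],
  "dr": [
    [0.8, -0.05, -0.2],
    [0.46, -0.04, -0.1],
    [0.45, -0.05, -0.1]
  ],
  "grip": [0.3, 0.3, 0.3]
}}

```text
t: 7.6
tool_pos: [0.681, 0.1835, 0.1253]
tool_rot: [-1.324, 0.98, -0.999]
contact_force: [0.1, -0.4, 0.2]
opening: 0.0386
```

```bash
python3 - <<'E'
from rel import *
plan([.679,.1845,.08],17,smax=.04)
E
```

```text
at [0.681  0.1835 0.1253] yaw 16.79 need [-0.002   0.001  -0.0453] [-0.8  -0.21  0.2 ] rows 2
{"delta_pos": [[-0.0008, 0.0226, -0.0011], [-0.0008, 0.0226, -0.001]] , "dr": [[-0.4, -0.11, 0.1], [-0.4, -0.1, 0.1]] }
```

Emit:
{"fn": "servo_tool", "kwargs": {
  "delta_pos": [
    [-0.0008, 0.0226, -0.0011],
    [-0.0008, 0.0126, -0.001],
    [0, 0.005, 0]
  ],
  "dr": [
    [-0.4, -0.1, 0.1],
    [-0.4, -0.1, 0.1],
    [0, 0, 0]
  ],
  "grip": [0.3, 0.3, 0.3]
}}

```text
t: 7.98
tool_pos: [0.6772, 0.1834, 0.0822]
tool_rot: [-1.338, 0.99, -0.986]
contact_force: [-0.3, -0.0, -0.3]
opening: 0.0386
```

```bash
python3 - <<'E'
from rect import *
P=cam('wrist'); im=save('wrist','w8'); st(); rel('green',-.004)
print(circ('wrist',im,P,(.678,.185),.05,.055,name='pan2'))
plan([.679,.1845,.075],17,smax=.04)
E
```

```text
t 8.03 obs [0.6769 0.1833 0.0816] tilt [-0.2242 -0.0726] yaw 17.01 | cam [0.6757 0.1839 0.0815] tilt [-0.2513 -0.0279] 17.01 dq 0.0163 q [ 0.1587  0.3668  1.5354 -0.0007  1.2435 -0.138 ] op 0.0383 F [-0.3783 -0.2813 -1.2989]
held green [0.6756 0.1842] r 0.015116732231715857 in tool [-0.0012  0.004  -0.0015]
[(np.float32(0.678), np.float32(0.185), 0.0549)]
at [0.6773 0.1835 0.0824] yaw 17.01 need [ 0.0017  0.001  -0.0074] [0.19 0.01 0.  ] rows 1
{"delta_pos": [[-0.0005, 0.0074, 0.0019]] , "dr": [[0.19, 0.01, 0.0]] }
```

View pics/w8.png

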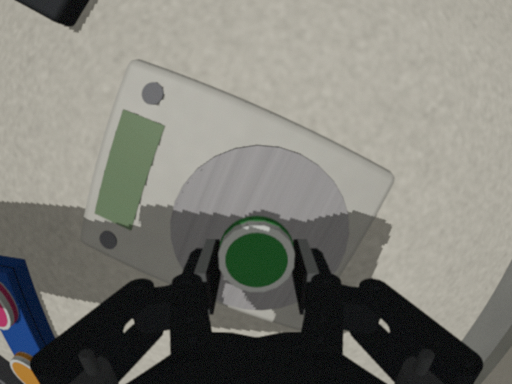

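View pics/pan2.png

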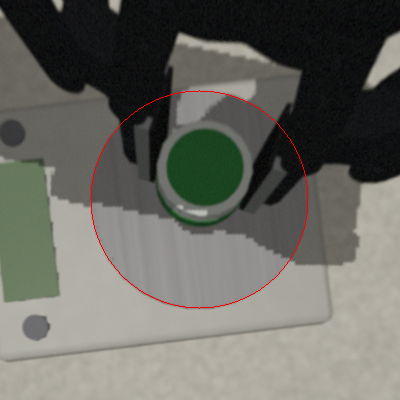

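Emit:
{"fn": "servo_tool", "kwargs": {
  "delta_pos": [
    [-0.0005, 0.009, 0.0028],
    [0, 0.001, 0]
  ],
  "dr": [
    [0.2, 0, 0],
    [0, 0, 0]
  ],
  "grip": [0.3, 0.3]
}}

```text
t: 8.32
tool_pos: [0.6809, 0.1844, 0.0735]
tool_rot: [-1.333, 0.986, -0.99]
contact_force: [-0.8, -0.7, -0.4]
opening: 0.0385
```

```bash
python3 - <<'E'
from rect import *
ctrl.get_image('wrist');ctrl.get_image('wrist');st();plan([.6795,.1845,.0685],17,smax=.04)
E
```

```text
t 8.43 obs [0.6815 0.1846 0.0745] tilt [0.2627 0.0373] yaw 16.98 | cam [0.6803 0.1852 0.0744] tilt [0.2374 0.0808] 16.98 dq 0.005 q [ 0.1592  0.3798  1.5318 -0.0001  1.2254 -0.1371] op 0.0388 F [0.1291 0.388  1.1189]
at [0.6815 0.1846 0.0745] yaw 16.98 need [-0.002  -0.0001 -0.006 ] [-0.26 -0.02  0.04] rows 1
{"delta_pos": [[-0.0005, 0.006, -0.0019]] , "dr": [[-0.26, -0.02, 0.04]] }
```

Emit:
{"fn": "servo_tool", "kwargs": {
  "delta_pos": [
    [-0.0005, 0.0045, -0.0019],
    [0, 0.0005, 0]
  ],
  "dr": [
    [-0.2, 0, 0],
    [0, 0, 0]
  ],
  "grip": [0.3, 0.3]
}}

```text
t: 8.68
tool_pos: [0.6798, 0.1846, 0.0699]
tool_rot: [-1.334, 0.987, -0.99]
contact_force: [0.7, 0.7, -0.9]
opening: 0.0386
```

```bash
python3 - <<'E'
from rect import *
ctrl.get_image('wrist');ctrl.get_image('wrist');st();plan([.6795,.1845,.0685],17,smax=.04)
E
```

```text
t 8.78 obs [0.6802 0.1846 0.0703] tilt [ 0.167  -0.0092] yaw 16.98 | cam [0.679  0.1852 0.0703] tilt [0.1454 0.0363] 16.98 dq 0.0024 q [ 0.1598  0.3828  1.5355 -0.0007  1.2204 -0.1363] op 0.0382 F [ 0.2185 -0.435   0.5128]
at [0.6802 0.1846 0.0703] yaw 16.98 need [-0.0007 -0.0001 -0.0018] [-0.16 -0.02  0.06] rows 1
{"delta_pos": [[-0.0001, 0.0018, -0.0007]] , "dr": [[-0.16, -0.02, 0.06]] }
```

Emit:
{"fn": "servo_tool", "kwargs": {
  "delta_pos": [
    [0, 0.0025, 0],
    [0, 0, 0],
    [0, 0, 0],
    [0, 0, 0],
    [0, 0, 0]
  ],
  "dr": [
    [-0.15, 0, 0],
    [0, 0, 0],
    [0, 0, 0],
    [0, 0, 0],
    [0, 0, 0]
  ],
  "grip": [0.3, 0.3, 0.5, 0.6, 0.75]
}}

```text
t: 9.4
tool_pos: [0.6805, 0.1847, 0.0681]
tool_rot: [-1.335, 0.987, -0.989]
contact_force: [0.1, 0.2, 0.5]
opening: 0.0639
```

```bash
python3 - <<'E'
from rect import *
st(); rel('green',-.004)
E
```

```text
t 9.4 obs [0.6805 0.1847 0.0681] tilt [ 0.0585 -0.0457] yaw 16.98 | cam [0.6793 0.1853 0.0681] tilt [ 0.0367 -0.0037] 16.98 dq 0.0022 q [ 0.16    0.3872  1.534  -0.001   1.2195 -0.1361] op 0.0639 F [0.133  0.1664 0.4874]
held green [0.6794 0.1851] r 0.015225969705818862 in tool [-0.0007  0.004  -0.0009]
```

Emit:
{"fn": "servo_tool", "kwargs": {
  "delta_pos": [
    [0, -0.015, 0],
    [0, -0.03, 0],
    [0, -0.04, 0],
    [0, -0.03, 0]
  ],
  "dr": [
    [0, 0, 0],
    [0, 0, 0],
    [0, 0, 0],
    [0, 0, 0]
  ],
  "grip": [0.75, 1, 1, 1]
}}

```text
t: 9.95
tool_pos: [0.6789, 0.1845, 0.1856]
tool_rot: [-1.339, 0.991, -0.987]
contact_force: [0.1, 0.7, 0.2]
opening: 0.0851
```

```bash
python3 - <<'E'
from rect import *
P=cam('wrist');im=save('wrist','w9');st();m,s,c=comp(im,F['green'],(200,180,320,300));print(discfit('wrist',m,.064,P))
print(circ('wrist',im,P,(.678,.185),.05,.055,name='pan3'))
plan([.447,.02,.18],17,smax=.052)
E
```

```text
t 10.0 obs [0.681  0.1849 0.1911] tilt [ 0.1959 -0.0246] yaw 16.99 | cam [0.6799 0.1856 0.191 ] tilt [0.1761 0.0193] 16.98 dq 0.0841 q [ 0.1602  0.2713  1.4605 -0.001   1.4065 -0.1361] op 0.0853 F [1.5749 0.353  4.1163]
(array([0.6794, 0.1845]), np.float64(0.014501358705701819), (679.4121704101562, 184.32119750976562, 14.945324897766113))
[(np.float32(0.6765), np.float32(0.182), 0.0577)]
at [0.681  0.1849 0.1911] yaw 16.99 need [-0.234  -0.1649 -0.0111] [-0.18 -0.01  0.08] rows 6
{"delta_pos": [[0.0149, 0.0017, -0.0453], [0.0149, 0.0018, -0.0454], [0.0149, 0.0018, -0.0453], [0.0149, 0.0018, -0.0453], [0.0149, 0.0018, -0.0454]] , "dr": [[-0.03, -0.0, 0.01], [-0.03, -0.0, 0.01], [-0.03, -0.0, 0.02], [-0.03, -0.0, 0.01], [-0.03, -0.01, 0.02]] }
{"delta_pos": [[0.0149, 0.0018, -0.0453]] , "dr": [[-0.03, -0.0, 0.01]] }
```

View pics/w9.png

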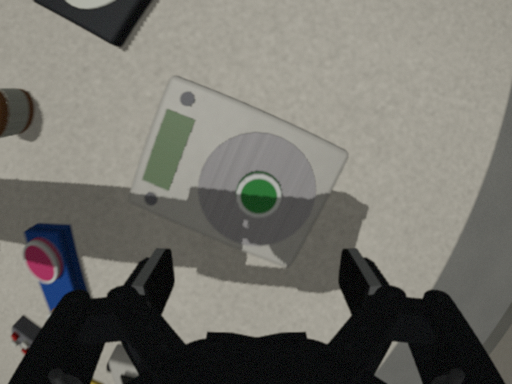

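Emit:
{"fn": "servo_tool", "kwargs": {
  "delta_pos": [
    [0.0149, 0.002, -0.0453],
    [0.0149, 0.002, -0.0453],
    [0.0149, 0.002, -0.0453],
    [0.0149, 0.002, -0.0453],
    [0.0149, 0.002, -0.0453]
  ],
  "dr": [
    [0, 0, 0],
    [0, 0, 0],
    [0, 0, 0],
    [0, 0, 0],
    [0, 0, 0]
  ],
  "grip": [1, 1, 1, 1, 1]
}}

```text
t: 10.62
tool_pos: [0.4858, 0.0453, 0.1864]
tool_rot: [-1.326, 0.973, -0.995]
contact_force: [-0.4, -0.1, 0.8]
opening: 0.0855
```

Emit:
{"fn": "servo_tool", "kwargs": {
  "delta_pos": [
    [0.01, 0.002, -0.035],
    [0.002, 0, -0.008],
    [0, 0, 0],
    [0, 0, 0]
  ],
  "dr": [
    [0, 0, 0],
    [0, 0, 0],
    [0, 0, 0],
    [0, 0, 0]
  ],
  "grip": [1, 1, 1, 1]
}}

```text
t: 11.12
tool_pos: [0.4475, 0.0199, 0.1866]
tool_rot: [-1.322, 0.969, -1.001]
contact_force: [-0.1, 0.9, 0.7]
opening: 0.0855
```

```bash
python3 - <<'E'
from rect import *
P=cam('wrist');im=save('wrist','w10');st()
for k,z in [('pink',.05),('amber',.05),('blue',.034)]:
    m,s,c=comp(im,F[k],(150,100,330,384));print(k,discfit('wrist',m,z,P),quad('wrist',m,z,P))
print(circ('wrist',im,P,(.443,.0154),.05,.030,half=.05,name='pk'))
plan([.443,.0154,.12],17,smax=.052)
E
```

```text
t 11.18 obs [0.4475 0.02   0.1866] tilt [ 1.325  -0.0317] yaw 17.07 | cam [0.4464 0.0206 0.1866] tilt [1.3052 0.0117] 17.07 dq 0.0065 q [-0.1232 -0.3691  2.0863  0.0023  1.4014 -0.4214] op 0.0852 F [1.0828 0.0535 0.8739]
pink (array([0.4501, 0.0079]), np.float64(0.014131858895265793), (450.7319641113281, 6.753178119659424, 19.536632537841797)) ((451.6192932128906, 7.046894073486328), (35.597320556640625, 28.175485610961914), 85.75654602050781)
amber (array([ 0.4723, -0.0937]), np.float64(0.019884996360587073), (473.3979797363281, -87.91227722167969, 24.705392837524414)) ((472.63592529296875, -96.506591796875), (30.772247314453125, 48.767051696777344), 82.95858764648438)
blue (array([ 0.4584, -0.0396]), np.float64(0.03585568235160126), (458.9102783203125, -39.96240997314453, 51.115108489990234)) ((458.4475402832031, -40.1107063293457), (61.92826843261719, 82.15353393554688), 17.770544052124023)
[(np.float32(0.441), np.float32(0.0154), 0.03)]
at [0.4475 0.02   0.1866] yaw 17.07 need [-0.0045 -0.0046 -0.0666] [-1.26  0.07  0.42] rows 2
{"delta_pos": [[0.0013, 0.0332, -0.0036], [0.0014, 0.0333, -0.0032]] , "dr": [[-0.63, 0.03, 0.21], [-0.63, 0.04, 0.21]] }
```

View pics/w10.png

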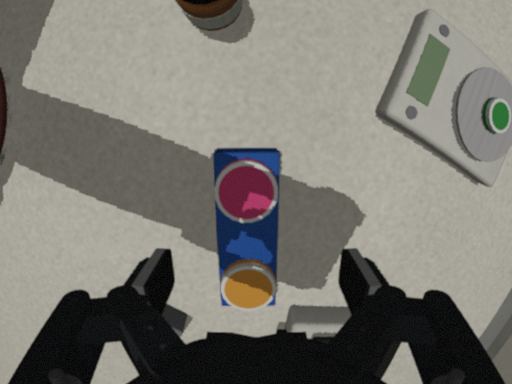

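Emit:
{"fn": "servo_tool", "kwargs": {
  "delta_pos": [
    [0.0013, 0.033, -0.0036],
    [0.0014, 0.033, -0.0032],
    [0, 0.015, 0]
  ],
  "dr": [
    [-0.63, 0, 0.2],
    [-0.63, 0, 0.2],
    [0, 0, 0]
  ],
  "grip": [1, 0.9, 0.9]
}}

```text
t: 11.55
tool_pos: [0.447, 0.0164, 0.1063]
tool_rot: [-1.334, 0.981, -0.988]
contact_force: [-0.3, -0.2, 1.2]
opening: 0.0771
```

```bash
python3 - <<'E'
from rect import *
P=cam('wrist');im=save('wrist','w11');st()
print(circ('wrist',im,P,(.443,.0154),.05,.030,half=.05,name='pk'))
plan([.4422,.015,.075],17,smax=.052)
E
```

```text
t 11.6 obs [0.4462 0.0165 0.1049] tilt [ 0.175  -0.0168] yaw 17.22 | cam [0.445  0.0171 0.1049] tilt [0.1548 0.0284] 17.22 dq 0.059 q [-0.1301 -0.2637  2.1483  0.0001  1.2539 -0.4307] op 0.0766 F [-1.1519  0.0761 -1.0959]
[(np.float32(0.4395), np.float32(0.0159), 0.0309)]
at [0.4462 0.0165 0.1049] yaw 17.22 need [-0.004  -0.0015 -0.0299] [-0.16  0.22  0.07] rows 1
{"delta_pos": [[0.0002, 0.0299, -0.0043]] , "dr": [[-0.16, 0.22, 0.07]] }
```

View pics/w11.png

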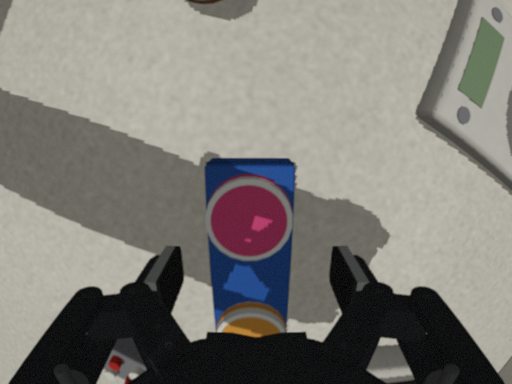

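Emit:
{"fn": "servo_tool", "kwargs": {
  "delta_pos": [
    [0, 0.028, -0.0048],
    [0, 0.015, 0]
  ],
  "dr": [
    [-0.2, 0.2, 0],
    [0, 0, 0]
  ],
  "grip": [0.9, 0.9]
}}

```text
t: 11.85
tool_pos: [0.4444, 0.0153, 0.0633]
tool_rot: [-1.334, 0.983, -0.99]
contact_force: [-0.1, 0.1, 0.2]
opening: 0.0767
```

```bash
python3 - <<'E'
from rect import *
ctrl.get_image('wrist');st()
plan([.4415,.0153,.0485],17,smax=.052)
E
```

```text
t 11.9 obs [0.444  0.0153 0.0623] tilt [ 0.1927 -0.0895] yaw 17.07 | cam [0.4428 0.0159 0.0622] tilt [ 0.1725 -0.0447] 17.07 dq 0.0561 q [-0.1327 -0.2029  2.178  -0.0012  1.163  -0.4301] op 0.077 F [-0.595  -0.5385 -0.4131]
at [0.444  0.0153 0.0623] yaw 17.07 need [-0.0025  0.     -0.0138] [-0.16  0.07  0.14] rows 1
{"delta_pos": [[-0.0008, 0.0138, -0.0025]] , "dr": [[-0.16, 0.07, 0.14]] }
```

Emit:
{"fn": "servo_tool", "kwargs": {
  "delta_pos": [
    [-0.0008, 0.0085, -0.0025],
    [0, 0.002, 0],
    [0, 0, 0]
  ],
  "dr": [
    [-0.2, 0, 0.1],
    [0, 0, 0],
    [0, 0, 0]
  ],
  "grip": [0.9, 0.85, 0.8]
}}

```text
t: 12.28
tool_pos: [0.4436, 0.0153, 0.0536]
tool_rot: [-1.335, 0.984, -0.989]
contact_force: [-0.6, -0.4, 0.3]
opening: 0.0684
```

```bash
python3 - <<'E'
from rect import *
ctrl.get_image('wrist');st()
plan([.4415,.0153,.0485],17,smax=.052)
E
```

```text
t 12.32 obs [0.4436 0.0153 0.0536] tilt [ 0.197  -0.0738] yaw 17.09 | cam [0.4424 0.0159 0.0536] tilt [ 0.1777 -0.0303] 17.09 dq 0.003 q [-0.133  -0.189   2.1829 -0.0009  1.1441 -0.431 ] op 0.0687 F [ 0.382   0.4528 -0.0871]
at [0.4436 0.0153 0.0536] yaw 17.09 need [-0.0021  0.     -0.0051] [-0.17  0.09  0.13] rows 1
{"delta_pos": [[-0.0007, 0.0051, -0.002]] , "dr": [[-0.17, 0.09, 0.13]] }
```

Emit:
{"fn": "servo_tool", "kwargs": {
  "delta_pos": [
    [-0.0007, 0.005, -0.002],
    [0, 0, 0],
    [0, 0, 0],
    [0, 0, 0],
    [0, 0, 0]
  ],
  "dr": [
    [-0.2, 0, 0.1],
    [0, 0, 0],
    [0, 0, 0],
    [0, 0, 0],
    [0, 0, 0]
  ],
  "grip": [0.78, 0.7, 0.6, 0.55, 0.55],
  "grip_force": 30
}}

```text
t: 12.95
tool_pos: [0.4419, 0.0153, 0.0491]
tool_rot: [-1.336, 0.986, -0.988]
contact_force: [-0.0, -0.0, -0.6]
opening: 0.0585
```

```bash
python3 - <<'E'
from rect import *
save('wrist','w12');st()
E
```

```text
t 13.0 obs [0.442  0.0153 0.0491] tilt [ 0.0608 -0.0475] yaw 17.09 | cam [0.4407 0.0159 0.0491] tilt [ 0.039  -0.0034] 17.09 dq 0.002 q [-0.1337 -0.1838  2.1872 -0.0007  1.137  -0.4316] op 0.0586 F [-0.7477  0.0837 -0.0218]
```

View pics/w12.png

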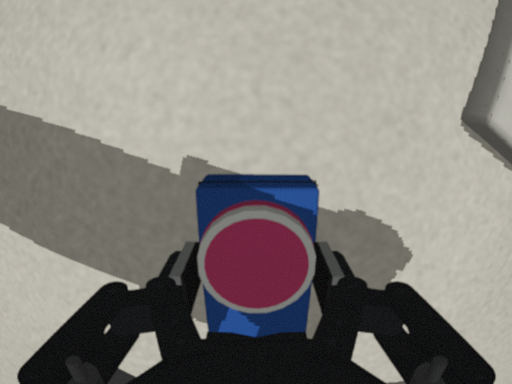

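Emit:
{"fn": "servo_tool", "kwargs": {
  "delta_pos": [
    [0, -0.01, 0],
    [0, -0.03, 0],
    [0, -0.04, 0],
    [0, -0.035, 0]
  ],
  "dr": [
    [0, 0, 0],
    [0, 0, 0],
    [0, 0, 0],
    [0, 0, 0]
  ],
  "grip": [0.55, 0.55, 0.55, 0.55]
}}

```text
t: 13.5
tool_pos: [0.4394, 0.0156, 0.1655]
tool_rot: [-1.339, 0.991, -0.983]
contact_force: [0.6, 0.0, 0.0]
opening: 0.0584
```

```bash
python3 - <<'E'
from rect import *
st();plan([.63,-.215,.19],14,smax=.045)
E
```

```text
t 13.5 obs [0.4394 0.0156 0.1655] tilt [-0.3455  0.0058] yaw 17.08 | cam [0.4382 0.0163 0.1655] tilt [-0.3685  0.051 ] 17.08 dq 0.5904 q [-0.1335 -0.3506  2.1084 -0.0007  1.3898 -0.4316] op 0.0584 F [0.5918 0.0444 0.0107]
at [0.4394 0.0156 0.1655] yaw 17.08 need [ 0.1906 -0.2306  0.0245] [ 0.33  3.08 -0.1 ] rows 7
{"delta_pos": [[0.0395, -0.0037, 0.0163], [0.0394, -0.0036, 0.0166], [0.0392, -0.0036, 0.0169], [0.0391, -0.0036, 0.0173], [0.039, -0.0036, 0.0176]] , "dr": [[0.05, 0.44, -0.01], [0.05, 0.44, -0.01], [0.05, 0.44, -0.02], [0.05, 0.44, -0.01], [0.04, 0.44, -0.02]] }
{"delta_pos": [[0.0388, -0.0035, 0.0178], [0.0387, -0.0035, 0.0182]] , "dr": [[0.05, 0.44, -0.01], [0.04, 0.44, -0.02]] }
```

Emit:
{"fn": "servo_tool", "kwargs": {
  "delta_pos": [
    [0.025, -0.0037, 0.01],
    [0.0394, -0.0036, 0.0166],
    [0.0392, -0.0036, 0.0169],
    [0.0391, -0.0036, 0.0173],
    [0.039, -0.0036, 0.0176]
  ],
  "dr": [
    [0, 0.4, 0],
    [0, 0.4, 0],
    [0, 0.4, 0],
    [0, 0.4, 0],
    [0, 0.4, 0]
  ],
  "grip": [0.55, 0.55, 0.55, 0.55, 0.55]
}}

```text
t: 14.12
tool_pos: [0.5712, -0.1396, 0.1939]
tool_rot: [-1.32, 1.004, -1.016]
contact_force: [0.3, 0.4, 0.4]
opening: 0.0587
```

Emit:
{"fn": "servo_tool", "kwargs": {
  "delta_pos": [
    [0.038, -0.0035, 0.0178],
    [0.03, 0, 0.014],
    [0.01, 0, 0.006],
    [0, 0, 0]
  ],
  "dr": [
    [0, 0.4, 0],
    [0, 0.4, 0],
    [0, 0, 0],
    [0, 0, 0]
  ],
  "grip": [0.55, 0.55, 0.55, 0.55]
}}

```text
t: 14.62
tool_pos: [0.6308, -0.2093, 0.2009]
tool_rot: [-1.313, 1.015, -1.03]
contact_force: [-0.6, 0.6, 0.5]
opening: 0.0583
```

```bash
python3 - <<'E'
from rect import *
P=cam('wrist');im=save('wrist','w13');st()
m,s,c=comp(im,lambda h,s,v:(v<50)&(s<80),(170,100,400,250));print(s,quad('wrist',m,.06,P))
rel('pink',.001)
E
```

```text
t 14.68 obs [ 0.6305 -0.2089  0.2008] tilt [ 0.5362 -0.1375] yaw 14.34 | cam [ 0.6294 -0.2083  0.2008] tilt [ 0.5173 -0.0971] 14.34 dq 0.0207 q [-0.4326  0.1669  1.5648  0.0018  1.4004 -0.6831] op 0.0584 F [ 0.0406 -0.1724 -1.3758]
[  205   100   142   134 14871] ((642.2354736328125, -185.30389404296875), (126.85322570800781, 126.34903717041016), 10.264924049377441)
held pink [ 0.6296 -0.2092] r 0.025538844800584555 in tool [ 0.0005 -0.001  -0.0008]
```

View pics/w13.png

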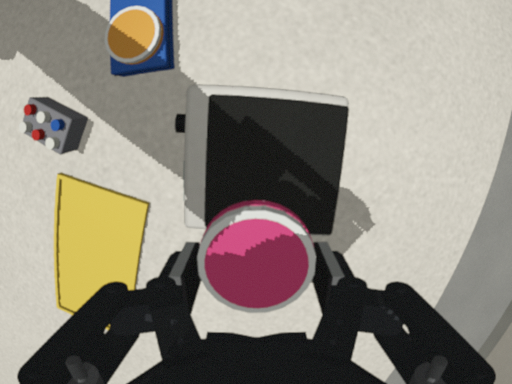

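```bash
python3 - <<'E'
from rect import *
P=cam('wrist');im=save('wrist','w14')
m,s,c=comp(im,lambda h,s,v:(v<55)&(s<100),(190,80,400,240));print(s,quad('wrist',m,.06,P))
for u,v in [(208,95),(348,107),(334,235),(205,225)]: print(at('wrist',u,v,.06,P))
g=rectify('wrist',im,P,(.642,-.182),.06)
cv2.line(g,(200,190),(200,210),(255,0,0),1);cv2.line(g,(190,200),(210,200),(255,0,0),1)
cv2.imwrite('pics/mat.png',g[...,::-1]); plan([.6425,-.1835,.13],14)
E
```

```text
[  205    97   143   138 15049] ((642.254638671875, -185.26119995117188), (127.07575988769531, 126.58496856689453), 10.235239028930664)
[ 0.5669 -0.1339  0.06  ]
[ 0.6929 -0.1108  0.06  ]
[ 0.7195 -0.2356  0.06  ]
[ 0.5906 -0.2564  0.06  ]
at [ 0.6302 -0.2083  0.2007] yaw 14.37 need [ 0.0123  0.0248 -0.0707] [-0.48  0.37  0.26] rows 2
{"delta_pos": [[-0.0107, 0.0354, 0.0087], [-0.0106, 0.0354, 0.0089]] , "dr": [[-0.24, 0.19, 0.13], [-0.24, 0.18, 0.13]] }
```

View pics/mat.png

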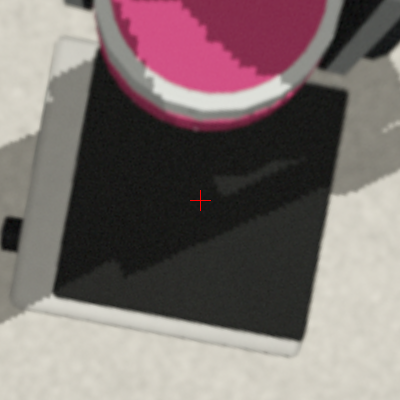

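Emit:
{"fn": "servo_tool", "kwargs": {
  "delta_pos": [
    [-0.0107, 0.0354, 0.0087],
    [-0.0106, 0.03, 0.0089],
    [0, 0.008, 0],
    [0, 0, 0]
  ],
  "dr": [
    [-0.24, 0.19, 0.13],
    [-0.24, 0.18, 0.13],
    [0, 0, 0],
    [0, 0, 0]
  ],
  "grip": [0.55, 0.55, 0.55, 0.55]
}}

```text
t: 15.28
tool_pos: [0.6417, -0.1804, 0.1283]
tool_rot: [-1.316, 1.023, -1.027]
contact_force: [0.6, -0.0, -0.9]
opening: 0.0584
```

```bash
python3 - <<'E'
from rect import *
P=cam('wrist');im=save('wrist','w15');st();rel('pink',.001)
m,s,c=comp(im,lambda h,s,v:(v<55)&(s<100),(160,50,410,240));print(s,quad('wrist',m,.06,P))
g=rectify('wrist',im,P,(.642,-.182),.06)
cv2.imwrite('pics/mat2.png',g[...,::-1]); 
im=save('scene','s15');g2=rectify('scene',im,cam('scene'),(.642,-.182),.06)
cv2.imwrite('pics/mat2.png',np.hstack([g,g2])[...,::-1]); 
E
```

```text
t 15.32 obs [ 0.642  -0.1805  0.1289] tilt [ 0.1629 -0.0739] yaw 14.16 | cam [ 0.6408 -0.1799  0.1288] tilt [ 0.1413 -0.0307] 14.15 dq 0.0188 q [-0.3855  0.2391  1.607  -0.0001  1.2923 -0.6326] op 0.0588 F [-0.1109 -0.1112 -0.1068]
held pink [ 0.6409 -0.1803] r 0.0253739586862064 in tool [-0.001  -0.001  -0.0013]
[  170   129   184   111 15483] ((638.122802734375, -161.8035125732422), (126.82390594482422, 81.67339324951172), 10.620293617248535)
```

View pics/mat2.png

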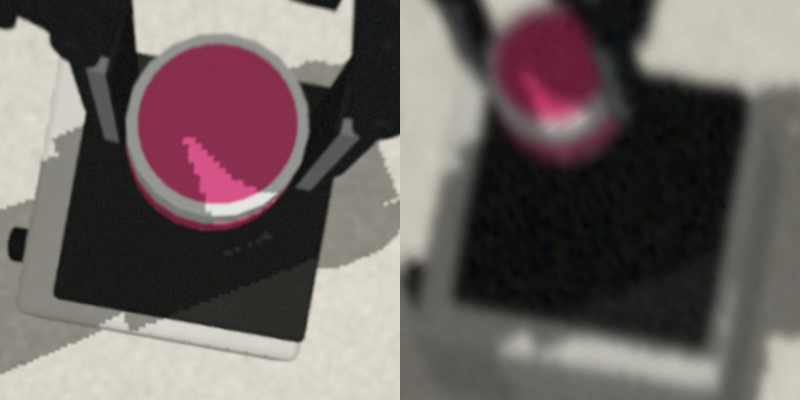

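```bash
python3 - <<'E'
from rect import *
plan([.6437,-.185,.088],14)
E
```

```text
at [ 0.6427 -0.1812  0.1299] yaw 14.12 need [ 0.001  -0.0038 -0.0419] [-0.24  0.12  0.19] rows 1
{"delta_pos": [[0.0038, 0.0419, -0.0001]] , "dr": [[-0.24, 0.12, 0.19]] }
```

Emit:
{"fn": "servo_tool", "kwargs": {
  "delta_pos": [
    [0.002, 0.02, 0],
    [0.0018, 0.012, 0],
    [0, 0.005, 0],
    [0, 0, 0]
  ],
  "dr": [
    [-0.1, 0.1, 0.1],
    [-0.1, 0, 0.1],
    [0, 0, 0],
    [0, 0, 0]
  ],
  "grip": [0.55, 0.55, 0.55, 0.55]
}}

```text
t: 15.92
tool_pos: [0.6442, -0.1865, 0.0917]
tool_rot: [-1.314, 1.026, -1.029]
contact_force: [-1.1, -0.4, -0.2]
opening: 0.0584
```

```bash
python3 - <<'E'
from rect import *
P=cam('wrist');im=save('wrist','w16');st();rel('pink',.001)
g=rectify('wrist',im,P,(.642,-.182),.06)
cv2.imwrite('pics/mat3.png',np.hstack([g])[...,::-1]); 
plan([.6437,-.185,.078],14)
E
```

```text
t 15.97 obs [ 0.6443 -0.1865  0.092 ] tilt [ 0.1465 -0.0327] yaw 13.94 | cam [ 0.6432 -0.1859  0.092 ] tilt [0.125  0.0106] 13.94 dq 0.0085 q [-0.3928  0.2869  1.6162  0.0005  1.2359 -0.6363] op 0.0583 F [-0.6564 -0.2085  0.2226]
held pink [ 0.6433 -0.1864] r 0.02539358380675177 in tool [-0.0005 -0.001  -0.0013]
at [ 0.6447 -0.1866  0.0926] yaw 13.95 need [-0.001   0.0016 -0.0146] [-0.18 -0.05  0.1 ] rows 1
{"delta_pos": [[-0.0018, 0.0146, -0.0006]] , "dr": [[-0.18, -0.05, 0.1]] }
```

View pics/mat3.png

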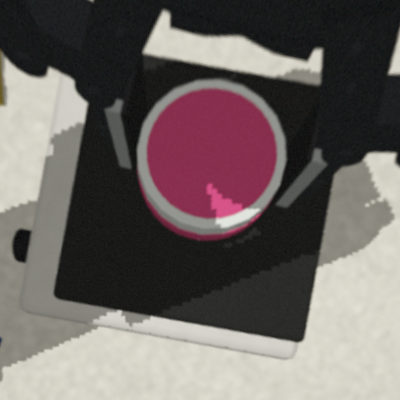

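Emit:
{"fn": "servo_tool", "kwargs": {
  "delta_pos": [
    [-0.0012, 0.009, -0.0006],
    [0, 0.002, 0],
    [0, 0, 0]
  ],
  "dr": [
    [-0.2, 0, 0.1],
    [0, 0, 0],
    [0, 0, 0]
  ],
  "grip": [0.55, 0.55, 0.55]
}}

```text
t: 16.4
tool_pos: [0.6443, -0.1855, 0.0817]
tool_rot: [-1.315, 1.027, -1.028]
contact_force: [0.2, 0.0, -0.9]
opening: 0.0586
```

```bash
python3 - <<'E'
from rect import *
ctrl.get_image('wrist');st();plan([.6437,-.1853,.0755],14)
E
```

```text
t 16.45 obs [ 0.6442 -0.1855  0.0817] tilt [ 0.0254 -0.0251] yaw 13.97 | cam [ 0.6431 -0.1848  0.0817] tilt [0.0077 0.0188] 13.96 dq 0.004 q [-0.3911  0.299   1.6205 -0.0003  1.2216 -0.6348] op 0.0588 F [-0.8028 -0.563  -0.2541]
at [ 0.6442 -0.1855  0.0817] yaw 13.97 need [-0.0005  0.0002 -0.0062] [-0.02 -0.03  0.03] rows 1
{"delta_pos": [[-0.0003, 0.0062, -0.0005]] , "dr": [[-0.02, -0.03, 0.03]] }
```

Emit:
{"fn": "servo_tool", "kwargs": {
  "delta_pos": [
    [-0.0003, 0.0045, -0.0005],
    [0, 0.001, 0],
    [0, 0.001, 0]
  ],
  "dr": [
    [0, 0, 0],
    [0, 0, 0],
    [0, 0, 0]
  ],
  "grip": [0.55, 0.55, 0.55]
}}

```text
t: 16.82
tool_pos: [0.6438, -0.1854, 0.0752]
tool_rot: [-1.315, 1.027, -1.029]
contact_force: [0.4, 0.1, -1.3]
opening: 0.0583
```

```bash
python3 - <<'E'
from rect import *
ctrl.get_image('wrist');st();plan([.6437,-.1853,.0755],14)
E
```

```text
t 16.88 obs [ 0.6439 -0.1854  0.0752] tilt [ 0.0725 -0.0425] yaw 13.97 | cam [ 0.6427 -0.1847  0.0752] tilt [0.0498 0.0006] 13.97 dq 0.0029 q [-0.3912  0.3053  1.6246 -0.0002  1.2102 -0.6349] op 0.0584 F [ 0.0247 -1.6636 -0.9479]
at [ 0.6439 -0.1854  0.0752] yaw 13.97 need [-0.0002  0.0001  0.0003] [-0.06 -0.03  0.06] rows 1
{"delta_pos": [[-0.0001, -0.0003, -0.0002]] , "dr": [[-0.06, -0.03, 0.06]] }
```

Essentially on the mat; release and lift.

Emit:
{"fn": "servo_tool", "kwargs": {
  "delta_pos": [
    [0, 0.0005, 0],
    [0, 0, 0],
    [0, 0, 0],
    [0, 0, 0]
  ],
  "dr": [
    [0, 0, 0],
    [0, 0, 0],
    [0, 0, 0],
    [0, 0, 0]
  ],
  "grip": [0.6, 0.75, 0.9, 1]
}}

```text
t: 17.38
tool_pos: [0.6442, -0.1855, 0.0753]
tool_rot: [-1.314, 1.026, -1.029]
contact_force: [0.0, -1.0, -0.2]
opening: 0.0853
```

Emit:
{"fn": "servo_tool", "kwargs": {
  "delta_pos": [
    [0, -0.015, 0],
    [0, -0.03, 0],
    [0, -0.035, 0],
    [0, -0.03, 0],
    [0, 0, 0]
  ],
  "dr": [
    [0, 0, 0],
    [0, 0, 0],
    [0, 0, 0],
    [0, 0, 0],
    [0, 0, 0]
  ],
  "grip": [1, 1, 1, 1, 1]
}}

```text
t: 18.0
tool_pos: [0.6446, -0.1856, 0.1927]
tool_rot: [-1.313, 1.023, -1.032]
contact_force: [0.3, -0.4, -0.8]
opening: 0.0853
```

```bash
python3 - <<'E'
from rect import *
P=cam('wrist');im=save('wrist','w17');st()
print(circ('wrist',im,P,(.643,-.185),.076,.030,half=.05,name='pk'))
cv2.imwrite('pics/mat4.png',rectify('wrist',im,P,(.6425,-.185),.06)[...,::-1]); 
plan([.475,-.07,.17],15,smax=.05)
E
```

```text
t 18.05 obs [ 0.6437 -0.1852  0.1905] tilt [ 0.0948 -0.0529] yaw 13.97 | cam [ 0.6425 -0.1846  0.1905] tilt [ 0.073  -0.0087] 13.96 dq 0.0449 q [-0.3911  0.1918  1.5542 -0.0002  1.3937 -0.6348] op 0.0854 F [-0.4372  0.5338 -0.6826]
[(np.float32(0.643), np.float32(-0.1855), 0.0297)]
at [ 0.6437 -0.1852  0.1905] yaw 13.97 need [-0.1687  0.1152 -0.0205] [-0.08 -1.03  0.07] rows 5
{"delta_pos": [[-0.0305, 0.004, -0.0272], [-0.0306, 0.004, -0.0271], [-0.0307, 0.0041, -0.0269], [-0.0308, 0.0041, -0.0268], [-0.0309, 0.0041, -0.0268]] , "dr": [[-0.02, -0.21, 0.01], [-0.01, -0.21, 0.02], [-0.02, -0.2, 0.01], [-0.01, -0.21, 0.02], [-0.02, -0.2, 0.01]] }
```

View pics/w17.png

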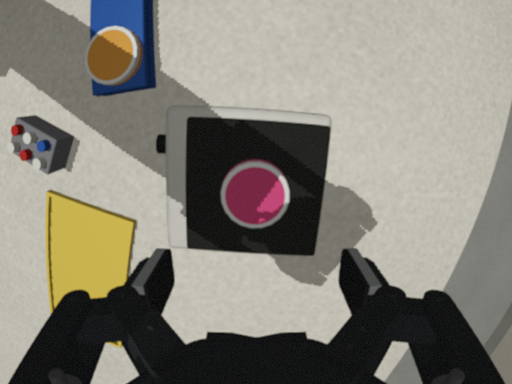

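Emit:
{"fn": "servo_tool", "kwargs": {
  "delta_pos": [
    [-0.02, 0.002, -0.018],
    [-0.0306, 0.004, -0.0271],
    [-0.0307, 0.004, -0.0269],
    [-0.0308, 0.004, -0.0268],
    [-0.0309, 0.004, -0.0268]
  ],
  "dr": [
    [0, -0.2, 0],
    [0, -0.2, 0],
    [0, -0.2, 0],
    [0, -0.2, 0],
    [0, -0.2, 0]
  ],
  "grip": [1, 1, 1, 1, 1]
}}

```text
t: 18.68
tool_pos: [0.4791, -0.075, 0.1631]
tool_rot: [-1.325, 1.025, -1.008]
contact_force: [0.5, -0.3, 0.1]
opening: 0.085
```

Emit:
{"fn": "servo_tool", "kwargs": {
  "delta_pos": [
    [-0.01, 0.002, -0.009],
    [0, 0, 0],
    [0, 0, 0]
  ],
  "dr": [
    [0, -0.4, 0],
    [0, 0, 0],
    [0, 0, 0]
  ],
  "grip": [1, 1, 1]
}}

```text
t: 19.05
tool_pos: [0.4653, -0.0665, 0.1577]
tool_rot: [-1.33, 1.022, -0.998]
contact_force: [0.4, -0.2, 0.0]
opening: 0.085
```

```bash
python3 - <<'E'
from rect import *
P=cam('wrist');im=save('wrist','w18');st()
m,s,c=comp(im,F['amber']);print(discfit('wrist',m,.05,P))
print(circ('wrist',im,P,(.472,-.088),.05,.030,half=.05,name='am'))
m,s,c=comp(im,F['blue']);print(quad('wrist',m,.034,P))
plan([.474,-.088,.11],16,smax=.05)
E
```

```text
t 19.1 obs [ 0.4654 -0.0666  0.1578] tilt [-0.8428  0.264 ] yaw 15.35 | cam [ 0.4642 -0.066   0.1577] tilt [-0.8691  0.3074] 15.34 dq 0.007 q [-0.3006 -0.2498  2.0431  0.      1.3637 -0.5684] op 0.0854 F [-0.3525  0.2516  0.1847]
(array([ 0.481, -0.071]), np.float64(0.006671780859660782), (480.8699951171875, -71.01346588134766, 8.23904037475586))
[(np.float32(0.4755), np.float32(-0.088), 0.0277)]
((450.9947509765625, -16.50927734375), (62.36423873901367, 136.34291076660156), 16.938613891601562)
at [ 0.4654 -0.0666  0.1578] yaw 15.35 need [ 0.0086 -0.0214 -0.0478] [ 0.74 -0.66 -0.48] rows 2
{"delta_pos": [[0.0117, 0.0238, 0.0016], [0.0115, 0.0238, 0.0014]] , "dr": [[0.37, -0.33, -0.24], [0.37, -0.33, -0.24]] }
```

View pics/w18.png

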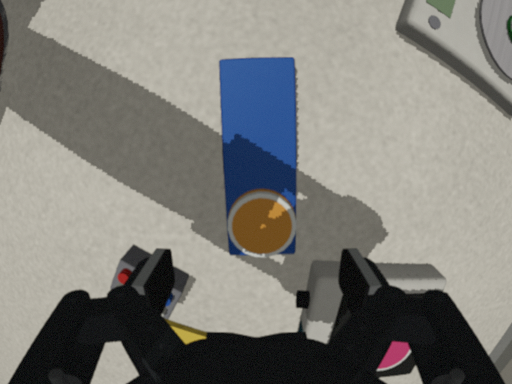

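```bash
python3 - <<'E'
from rect import *
P=cam('wrist');print(at('wrist',262,223,.05,P))
for u,v in [(220,60),(294,58),(295,253),(230,253)]: print(at('wrist',u,v,.034,P))
plan([.474,-.088,.11],16.9,smax=.05)
E
```

```text
[ 0.473  -0.0844  0.05  ]
[0.402  0.0395 0.034 ]
[0.4614 0.0576 0.034 ]
[ 0.5137 -0.1118  0.034 ]
[ 0.4538 -0.1286  0.034 ]
at [ 0.4654 -0.0666  0.1578] yaw 15.35 need [ 0.0086 -0.0214 -0.0478] [ 0.74 -1.56 -0.49] rows 2
{"delta_pos": [[0.0117, 0.0238, 0.0016], [0.0116, 0.0238, 0.0013]] , "dr": [[0.37, -0.78, -0.24], [0.37, -0.78, -0.25]] }
```

Emit:
{"fn": "servo_tool", "kwargs": {
  "delta_pos": [
    [0.0107, 0.0238, 0.0016],
    [0.009, 0.0238, 0.001],
    [0, 0.01, 0],
    [0, 0, 0]
  ],
  "dr": [
    [0.37, -0.78, -0.24],
    [0.37, -0.78, -0.25],
    [0, 0, 0],
    [0, 0, 0]
  ],
  "grip": [1, 0.9, 0.9, 0.9]
}}

```text
t: 19.6
tool_pos: [0.477, -0.0876, 0.1006]
tool_rot: [-1.332, 0.987, -0.994]
contact_force: [-0.1, 0.3, 0.2]
opening: 0.0771
```

```bash
python3 - <<'E'
from rect import *
P=cam('wrist');im=save('wrist','w19');st()
print(circ('wrist',im,P,(.473,-.086),.05,.030,half=.05,name='am',p2=15))
plan([.4742,-.0865,.07],17,smax=.05)
E
```

```text
t 19.65 obs [ 0.4773 -0.0876  0.1012] tilt [ 0.3023 -0.1067] yaw 16.83 | cam [ 0.4762 -0.087   0.1012] tilt [ 0.2797 -0.0619] 16.83 dq 0.0188 q [-0.335  -0.1541  2.0632 -0.      1.2269 -0.6288] op 0.0768 F [ 0.2768  0.4738 -0.7101]
[(np.float32(0.4755), np.float32(-0.0885), 0.0278)]
at [ 0.4773 -0.0876  0.1012] yaw 16.83 need [-0.0031  0.0011 -0.0312] [-0.26 -0.17  0.19] rows 1
{"delta_pos": [[-0.0021, 0.0312, -0.0028]] , "dr": [[-0.26, -0.17, 0.19]] }
```

View pics/w19.png

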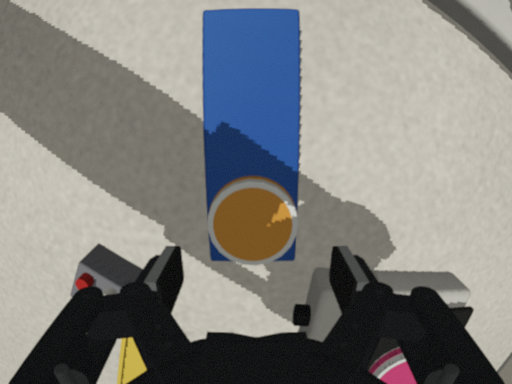

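View pics/am.png

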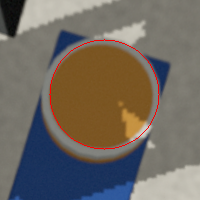

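```bash
python3 - <<'E'
from rect import *
P=cam('wrist')
for u,v in [(98,245),(143,266),(75,290)]: print(at('wrist',u,v,.051,P))
plan([.4737,-.088,.07],17,smax=.05)
E
```

```text
[ 0.369  -0.1378  0.051 ]
[ 0.4069 -0.1425  0.051 ]
[ 0.3479 -0.1911  0.051 ]
at [ 0.4773 -0.0876  0.1012] yaw 16.83 need [-0.0036 -0.0004 -0.0312] [-0.26 -0.17  0.19] rows 1
{"delta_pos": [[-0.0008, 0.0312, -0.0037]] , "dr": [[-0.26, -0.17, 0.19]] }
```

Emit:
{"fn": "servo_tool", "kwargs": {
  "delta_pos": [
    [-0.0005, 0.025, -0.0035],
    [0, 0.009, 0],
    [0, 0, 0]
  ],
  "dr": [
    [-0.26, -0.17, 0.19],
    [0, 0, 0],
    [0, 0, 0]
  ],
  "grip": [0.9, 0.9, 0.85]
}}

```text
t: 20.02
tool_pos: [0.4769, -0.0887, 0.0702]
tool_rot: [-1.333, 0.982, -0.992]
contact_force: [-0.1, 0.1, 0.5]
opening: 0.0726
```

```bash
python3 - <<'E'
from rect import *
st();plan([.4737,-.088,.0495],17,smax=.05)
E
```

```text
t 20.02 obs [ 0.4769 -0.0887  0.0702] tilt [ 0.3461 -0.1113] yaw 17.02 | cam [ 0.4757 -0.0881  0.0702] tilt [ 0.3242 -0.067 ] 17.02 dq 0.0062 q [-0.3376 -0.1092  2.0809  0.0002  1.1635 -0.6347] op 0.0726 F [-0.0818  0.144   0.4969]
at [ 0.4769 -0.0887  0.0702] yaw 17.02 need [-0.0032  0.0007 -0.0207] [-0.3   0.02  0.21] rows 1
{"delta_pos": [[-0.0017, 0.0207, -0.003]] , "dr": [[-0.3, 0.02, 0.21]] }
```

Emit:
{"fn": "servo_tool", "kwargs": {
  "delta_pos": [
    [-0.0015, 0.014, -0.003],
    [0, 0.003, 0],
    [0, 0, 0],
    [0, 0, 0]
  ],
  "dr": [
    [-0.3, 0, 0.2],
    [0, 0, 0],
    [0, 0, 0],
    [0, 0, 0]
  ],
  "grip": [0.85, 0.85, 0.8, 0.8]
}}

```text
t: 20.52
tool_pos: [0.475, -0.0885, 0.0542]
tool_rot: [-1.334, 0.985, -0.99]
contact_force: [0.9, -0.1, -0.6]
opening: 0.0682
```

```bash
python3 - <<'E'
from rect import *
save('wrist','w20');st();plan([.4737,-.088,.0495],17,smax=.05)
E
```

```text
t 20.57 obs [ 0.4751 -0.0885  0.0543] tilt [ 0.1764 -0.0679] yaw 17.03 | cam [ 0.4739 -0.0879  0.0542] tilt [ 0.1571 -0.0249] 17.03 dq 0.0025 q [-0.3383 -0.086   2.0904 -0.0001  1.1339 -0.6355] op 0.0682 F [-0.7268  0.4021 -0.5337]
at [ 0.4751 -0.0885  0.0543] yaw 17.03 need [-0.0014  0.0005 -0.0048] [-0.15  0.03  0.12] rows 1
{"delta_pos": [[-0.0009, 0.0047, -0.0012]] , "dr": [[-0.15, 0.03, 0.12]] }
```

View pics/w20.png

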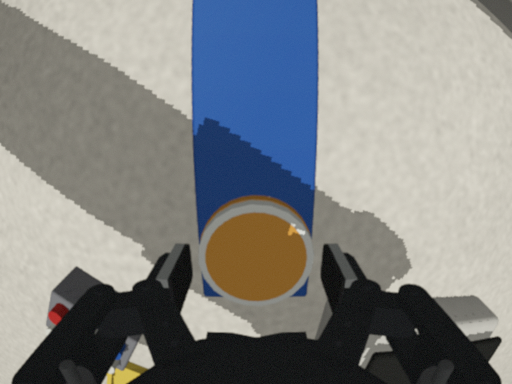

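Emit:
{"fn": "servo_tool", "kwargs": {
  "delta_pos": [
    [-0.0005, 0.005, -0.0012],
    [0, 0, 0],
    [0, 0, 0],
    [0, 0, 0],
    [0, 0, 0]
  ],
  "dr": [
    [-0.15, 0, 0.1],
    [0, 0, 0],
    [0, 0, 0],
    [0, 0, 0],
    [0, 0, 0]
  ],
  "grip": [0.78, 0.7, 0.6, 0.55, 0.55],
  "grip_force": 30
}}

```text
t: 21.2
tool_pos: [0.474, -0.0885, 0.0494]
tool_rot: [-1.335, 0.987, -0.988]
contact_force: [-0.0, -0.5, -0.5]
opening: 0.0588
```

```bash
python3 - <<'E'
from rect import *
st()
E
```

```text
t 21.2 obs [ 0.474  -0.0885  0.0494] tilt [ 0.04   -0.0306] yaw 17.03 | cam [ 0.4728 -0.0879  0.0493] tilt [0.0207 0.0132] 17.03 dq 0.0013 q [-0.3389 -0.0787  2.0931 -0.0003  1.1263 -0.636 ] op 0.0588 F [-0.0249 -0.4683 -0.4511]
```

Emit:
{"fn": "servo_tool", "kwargs": {
  "delta_pos": [
    [0, -0.01, 0],
    [0, -0.03, 0],
    [0, -0.04, 0],
    [0, -0.04, 0],
    [0, -0.025, 0]
  ],
  "dr": [
    [0, 0, 0],
    [0, 0, 0],
    [0, 0, 0],
    [0, 0, 0],
    [0, 0, 0]
  ],
  "grip": [0.55, 0.55, 0.55, 0.55, 0.55]
}}

```text
t: 21.82
tool_pos: [0.4722, -0.0878, 0.1984]
tool_rot: [-1.337, 0.991, -0.985]
contact_force: [0.4, 1.0, -1.0]
opening: 0.0585
```

```bash
python3 - <<'E'
from rect import *
st();plan([.45,.33,.2],20,smax=.047)
E
```

```text
t 21.82 obs [ 0.4722 -0.0878  0.1984] tilt [-0.207   0.0585] yaw 17.03 | cam [ 0.471  -0.0872  0.1984] tilt [-0.2313  0.1025] 17.03 dq 0.3977 q [-0.3388 -0.2692  1.989  -0.0002  1.4256 -0.636 ] op 0.0585 F [ 0.3798  1.0267 -0.9595]
at [ 0.4722 -0.0878  0.1984] yaw 17.03 need [-0.0222  0.4178  0.0016] [ 0.18 -2.97 -0.12] rows 9
{"delta_pos": [[-0.0451, -0.0001, 0.0112], [-0.045, -0.0001, 0.0115], [-0.045, -0.0001, 0.0118], [-0.0449, -0.0001, 0.012], [-0.0448, -0.0002, 0.0123]] , "dr": [[0.02, -0.33, -0.01], [0.02, -0.33, -0.01], [0.02, -0.33, -0.01], [0.02, -0.33, -0.02], [0.02, -0.33, -0.01]] }
{"delta_pos": [[-0.0448, -0.0002, 0.0125], [-0.0447, -0.0002, 0.0128], [-0.0446, -0.0001, 0.013], [-0.0446, -0.0002, 0.0133]] , "dr": [[0.02, -0.33, -0.02], [0.02, -0.33, -0.01], [0.02, -0.33, -0.02], [0.02, -0.33, -0.01]] }
```

Emit:
{"fn": "servo_tool", "kwargs": {
  "delta_pos": [
    [-0.025, 0, 0.006],
    [-0.045, 0, 0.0115],
    [-0.045, 0, 0.0118],
    [-0.045, 0, 0.012],
    [-0.045, 0, 0.0123]
  ],
  "dr": [
    [0, -0.3, 0],
    [0, -0.3, 0],
    [0, -0.3, 0],
    [0, -0.3, 0],
    [0, -0.3, 0]
  ],
  "grip": [0.55, 0.55, 0.55, 0.55, 0.55]
}}

```text
t: 22.45
tool_pos: [0.4639, 0.1264, 0.2071]
tool_rot: [-1.338, 0.964, -0.98]
contact_force: [0.1, 0.3, -0.1]
opening: 0.0584
```

```bash
python3 - <<'E'
from rect import *
st();plan([.45,.33,.2],20,smax=.047)
E
```

```text
t 22.45 obs [0.4639 0.1264 0.2071] tilt [ 0.5902 -0.0943] yaw 18.16 | cam [0.4627 0.1271 0.2071] tilt [ 0.567  -0.0493] 18.16 dq 0.8204 q [ 0.1127 -0.2844  1.9864 -0.0028  1.4295 -0.2038] op 0.0584 F [ 0.0648  0.2643 -0.0681]
at [0.4639 0.1264 0.2071] yaw 18.16 need [-0.0139  0.2036 -0.0071] [-0.53 -1.84  0.28] rows 5
{"delta_pos": [[-0.0396, 0.0013, 0.01], [-0.0395, 0.0014, 0.0103], [-0.0394, 0.0014, 0.0106], [-0.0393, 0.0014, 0.0108], [-0.0393, 0.0013, 0.0111]] , "dr": [[-0.11, -0.37, 0.06], [-0.1, -0.37, 0.06], [-0.11, -0.37, 0.05], [-0.1, -0.37, 0.06], [-0.11, -0.36, 0.05]] }
```

Emit:
{"fn": "servo_tool", "kwargs": {
  "delta_pos": [
    [-0.0396, 0.0013, 0.01],
    [-0.0395, 0.0014, 0.0103],
    [-0.0394, 0.0014, 0.0106],
    [-0.0393, 0.0014, 0.0108],
    [-0.02, 0.001, 0.006]
  ],
  "dr": [
    [-0.11, -0.37, 0.06],
    [-0.1, -0.37, 0.06],
    [-0.11, -0.37, 0.05],
    [-0.1, -0.37, 0.06],
    [-0.1, -0.3, 0]
  ],
  "grip": [0.55, 0.55, 0.55, 0.55, 0.55]
}}

```text
t: 23.08
tool_pos: [0.4502, 0.3182, 0.2049]
tool_rot: [-1.351, 0.942, -0.949]
contact_force: [-0.8, 0.3, -0.2]
opening: 0.0583
```

Emit:
{"fn": "servo_tool", "kwargs": {
  "delta_pos": [
    [-0.008, 0, 0.002],
    [0, 0, 0],
    [0, 0, 0]
  ],
  "dr": [
    [0, 0, 0],
    [0, 0, 0],
    [0, 0, 0]
  ],
  "grip": [0.55, 0.55, 0.55]
}}

```text
t: 23.45
tool_pos: [0.4492, 0.3268, 0.206]
tool_rot: [-1.352, 0.94, -0.949]
contact_force: [0.7, -0.9, -1.1]
opening: 0.0584
```

```bash
python3 - <<'E'
from rect import *
P=cam('wrist');im=save('wrist','w21');st();rel('amber',.001)
print(circ('wrist',im,P,(.442,.379),.0305,.058,half=.1,name='lb'))
plan([.443,.378,.11],20)
E
```

```text
t 23.5 obs [0.4492 0.3268 0.206 ] tilt [0.3748 0.0411] yaw 20.24 | cam [0.448  0.3274 0.2059] tilt [0.3514 0.0853] 20.24 dq 0.0039 q [ 0.4961 -0.0892  1.8193 -0.0025  1.4054  0.1432] op 0.0587 F [ 0.0107 -0.0681 -0.3781]
held amber [0.4407 0.3379] r 0.015286943124975177 in tool [-0.0134 -0.001  -0.0042]
[(np.float32(0.4435), np.float32(0.3785), 0.0585)]
at [0.4492 0.3268 0.2059] yaw 20.24 need [-0.0062  0.0512 -0.0959] [-0.36  0.24  0.09] rows 2
{"delta_pos": [[-0.0252, 0.048, 0.0056], [-0.0252, 0.0479, 0.0058]] , "dr": [[-0.18, 0.12, 0.04], [-0.18, 0.12, 0.05]] }
```

View pics/lb.png

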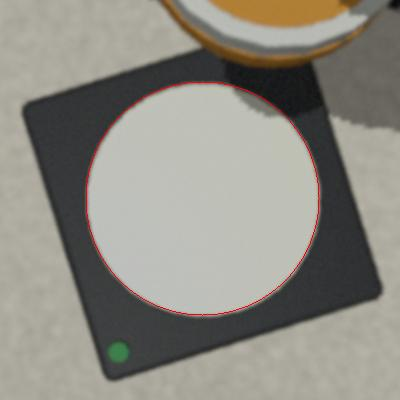

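Emit:
{"fn": "servo_tool", "kwargs": {
  "delta_pos": [
    [-0.025, 0.045, 0.0055],
    [-0.022, 0.044, 0.007],
    [0, 0.005, 0],
    [0, 0, 0]
  ],
  "dr": [
    [-0.2, 0.1, 0],
    [-0.2, 0.1, 0],
    [0, 0, 0],
    [0, 0, 0]
  ],
  "grip": [0.55, 0.55, 0.55, 0.55]
}}

```text
t: 24.05
tool_pos: [0.4483, 0.3743, 0.1131]
tool_rot: [-1.35, 0.947, -0.954]
contact_force: [0.4, 0.7, 0.6]
opening: 0.0588
```

```bash
python3 - <<'E'
from rect import *
P=cam('wrist');im=save('wrist','w22');st()
print(circ('wrist',im,P,(.442,.379),.0305,.058,half=.1,name='lb'))
plan([.4445,.378,.065],20)
E
```

```text
t 24.1 obs [0.4482 0.3742 0.1133] tilt [0.3029 0.0152] yaw 19.76 | cam [0.447  0.3748 0.1133] tilt [0.2813 0.0617] 19.76 dq 0.0143 q [ 0.5694  0.0708  1.8234 -0.0028  1.2428  0.2255] op 0.0588 F [ 0.0208 -0.8885 -0.4322]
[(np.float32(0.444), np.float32(0.3785), 0.0585)]
at [0.4482 0.3742 0.1133] yaw 19.76 need [-0.0037  0.0038 -0.0483] [-0.29 -0.24  0.09] rows 1
{"delta_pos": [[-0.0049, 0.0483, -0.0025]] , "dr": [[-0.29, -0.24, 0.09]] }
```

View pics/w22.png

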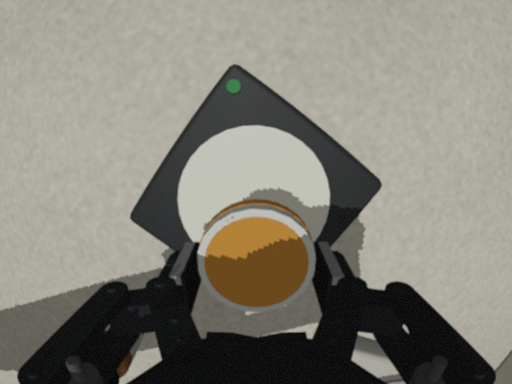

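Target obs (.445, .378).

Emit:
{"fn": "servo_tool", "kwargs": {
  "delta_pos": [
    [-0.003, 0.022, -0.0015],
    [-0.0018, 0.018, -0.0012],
    [0, 0.005, 0],
    [0, 0, 0]
  ],
  "dr": [
    [-0.2, -0.2, 0.1],
    [-0.1, 0, 0],
    [0, 0, 0],
    [0, 0, 0]
  ],
  "grip": [0.55, 0.55, 0.55, 0.55]
}}

```text
t: 24.6
tool_pos: [0.4457, 0.3777, 0.0683]
tool_rot: [-1.35, 0.948, -0.951]
contact_force: [-0.3, 0.3, -0.7]
opening: 0.0585
```

```bash
python3 - <<'E'
from rect import *
P=cam('wrist');im=save('wrist','w23');st()
print(circ('wrist',im,P,(.442,.379),.0305,.058,half=.1,name='lb'))
plan([.445,.378,.05],20)
E
```

```text
t 24.65 obs [0.4458 0.3778 0.0685] tilt [0.2084 0.148 ] yaw 19.88 | cam [0.4446 0.3784 0.0685] tilt [0.1863 0.1939] 19.88 dq 0.0091 q [0.5756 0.1286 1.8445 0.0002 1.164  0.2286] op 0.0586 F [ 0.046  -0.4648 -0.0979]
[(np.float32(0.4435), np.float32(0.3785), 0.0585)]
at [0.4458 0.3778 0.0685] yaw 19.88 need [-0.0008  0.0002 -0.0185] [-0.25 -0.12 -0.07] rows 1
{"delta_pos": [[-0.0005, 0.0185, -0.0008]] , "dr": [[-0.25, -0.12, -0.07]] }
```

Emit:
{"fn": "servo_tool", "kwargs": {
  "delta_pos": [
    [-0.0003, 0.012, -0.001],
    [0, 0.004, 0],
    [0, 0.001, 0],
    [0, 0, 0]
  ],
  "dr": [
    [-0.2, 0, -0.1],
    [0, 0, 0],
    [0, 0, 0],
    [0, 0, 0]
  ],
  "grip": [0.55, 0.55, 0.55, 0.55]
}}

```text
t: 25.15
tool_pos: [0.4454, 0.3782, 0.0513]
tool_rot: [-1.352, 0.948, -0.951]
contact_force: [-0.1, -1.2, 1.1]
opening: 0.0586
```

```bash
python3 - <<'E'
from rect import *
ctrl.get_image('wrist');st()
plan([.4448,.378,.0463],20)
E
```

```text
t 25.2 obs [0.4455 0.3783 0.0514] tilt [0.1411 0.0373] yaw 19.89 | cam [0.4442 0.3788 0.0514] tilt [0.1164 0.0805] 19.88 dq 0.0035 q [ 0.5771  0.1539  1.8493 -0.0009  1.136   0.2304] op 0.0589 F [-0.1634 -0.1958 -0.5164]
at [0.4455 0.3783 0.0514] yaw 19.89 need [-0.0007 -0.0003 -0.0051] [-0.15 -0.11  0.01] rows 1
{"delta_pos": [[0.0, 0.0051, -0.0007]] , "dr": [[-0.15, -0.11, 0.01]] }
```

Emit:
{"fn": "servo_tool", "kwargs": {
  "delta_pos": [
    [0, 0.004, -0.0007],
    [0, 0.001, 0],
    [0, 0, 0]
  ],
  "dr": [
    [-0.15, 0, 0],
    [0, 0, 0],
    [0, 0, 0]
  ],
  "grip": [0.55, 0.55, 0.55]
}}

```text
t: 25.58
tool_pos: [0.4451, 0.3782, 0.0466]
tool_rot: [-1.353, 0.949, -0.95]
contact_force: [0.1, -0.7, -0.2]
opening: 0.0585
```

```bash
python3 - <<'E'
from rect import *
ctrl.get_image('wrist');st()
E
```

```text
t 25.62 obs [0.4451 0.3782 0.0466] tilt [0.0334 0.0078] yaw 19.89 | cam [0.4438 0.3788 0.0465] tilt [0.0076 0.0532] 19.88 dq 0.0017 q [ 0.577   0.1611  1.8506 -0.0002  1.1293  0.23  ] op 0.0583 F [-1.1664  0.4911 -0.8116]
```

Emit:
{"fn": "servo_tool", "kwargs": {
  "delta_pos": [
    [0, 0.0007, 0],
    [0, 0, 0],
    [0, 0, 0],
    [0, 0, 0],
    [0, 0, 0]
  ],
  "dr": [
    [0, 0, 0],
    [0, 0, 0],
    [0, 0, 0],
    [0, 0, 0],
    [0, 0, 0]
  ],
  "grip": [0.55, 0.6, 0.75, 0.9, 1]
}}

```text
t: 26.25
tool_pos: [0.4454, 0.3784, 0.0463]
tool_rot: [-1.352, 0.949, -0.95]
contact_force: [-0.2, -0.7, -0.6]
opening: 0.0853
```

Emit:
{"fn": "servo_tool", "kwargs": {
  "delta_pos": [
    [0, -0.015, 0],
    [0, -0.035, 0],
    [0, -0.04, 0],
    [0, -0.045, 0],
    [0, -0.02, 0]
  ],
  "dr": [
    [0, 0, 0],
    [0, 0, 0],
    [0, 0, 0],
    [0, 0, 0],
    [0, 0, 0]
  ],
  "grip": [1, 1, 1, 1, 1]
}}

```text
t: 26.88
tool_pos: [0.4445, 0.3779, 0.2083]
tool_rot: [-1.353, 0.95, -0.95]
contact_force: [-0.2, 0.4, -0.1]
opening: 0.0855
```

```bash
python3 - <<'E'
from rect import *
P=cam('wrist');im=save('wrist','w24');st()
print(circ('wrist',im,P,(.4435,.3785),.0305,.058,half=.1,name='lb'),circ('wrist',im,P,(.4435,.3785),.0465,.03,half=.05,name='lb2'))
plan([.458,-.02,.2],17.2,smax=.05)
E
```

```text
t 26.93 obs [0.4454 0.3784 0.2107] tilt [0.1848 0.1082] yaw 19.89 | cam [0.4441 0.3791 0.2107] tilt [0.1599 0.1531] 19.89 dq 0.0708 q [ 0.5771 -0.0217  1.7465 -0.0002  1.4131  0.23  ] op 0.0854 F [1.448  0.7185 1.5364]
[(np.float32(0.443), np.float32(0.378), 0.0585)] [(np.float32(0.443), np.float32(0.382), 0.0288)]
at [0.4454 0.3784 0.2107] yaw 19.89 need [ 0.0126 -0.3984 -0.0107] [-0.21  2.69 -0.04] rows 8
{"delta_pos": [[0.0474, 0.0013, -0.0155], [0.0475, 0.0013, -0.0152], [0.0475, 0.0013, -0.0149], [0.0476, 0.0013, -0.0146], [0.0477, 0.0013, -0.0143]] , "dr": [[-0.03, 0.34, -0.01], [-0.03, 0.34, -0.0], [-0.02, 0.33, -0.01], [-0.03, 0.34, -0.0], [-0.02, 0.33, -0.01]] }
{"delta_pos": [[0.0478, 0.0013, -0.0141], [0.0479, 0.0013, -0.0138], [0.048, 0.0012, -0.0135]] , "dr": [[-0.03, 0.34, -0.0], [-0.02, 0.33, -0.01], [-0.03, 0.34, -0.0]] }
```

View pics/lb.png

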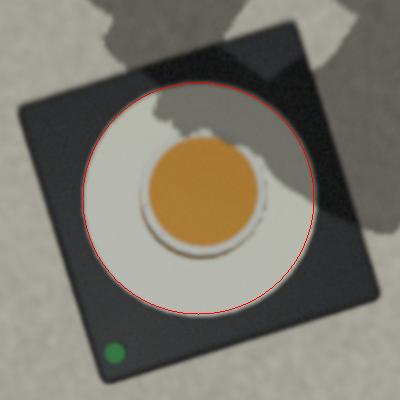

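```bash
python3 - <<'E'
from rect import *
P=cam('wrist');im=save('wrist','w25');st()
m,s,c=comp(im,lambda h,s,v:(h>8)&(h<24)&(s>110)&(v>60),(180,120,330,260));print(s,discfit('wrist',m,.0465,P))
print(circ('wrist',im,P,(.4435,.3785),.0305,.058,half=.1,name='lb'))
E
```

```text
t 26.98 obs [0.445  0.3782 0.2084] tilt [0.1096 0.0593] yaw 19.89 | cam [0.4438 0.3788 0.2084] tilt [0.0842 0.1037] 19.89 dq 0.0594 q [ 0.5771 -0.0201  1.7487 -0.0002  1.4108  0.23  ] op 0.0853 F [-0.3185  0.312   0.0339]
[ 231  159   50   49 1883] (array([0.4441, 0.3789]), np.float64(0.024873697186209087), (444.16607666015625, 378.65814208984375, 25.512338638305664))
[(np.float32(0.444), np.float32(0.3795), 0.0581)]
```

View pics/w25.png

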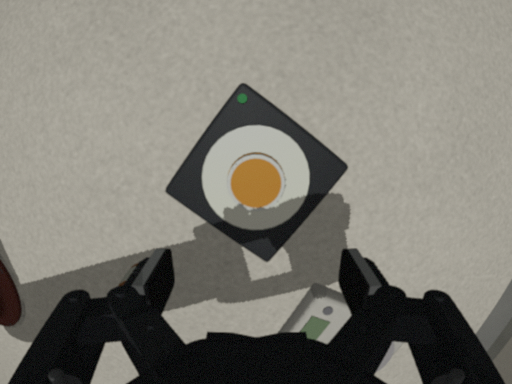

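Emit:
{"fn": "servo_tool", "kwargs": {
  "delta_pos": [
    [0.035, 0.0013, -0.012],
    [0.0475, 0.0013, -0.0152],
    [0.0475, 0.0013, -0.0149],
    [0.0476, 0.0013, -0.0146],
    [0.0477, 0.0013, -0.0143]
  ],
  "dr": [
    [0, 0.34, 0],
    [0, 0.34, 0],
    [0, 0.34, 0],
    [0, 0.34, 0],
    [0, 0.34, 0]
  ],
  "grip": [1, 1, 1, 1, 1]
}}

```text
t: 27.6
tool_pos: [0.4497, 0.1377, 0.1977]
tool_rot: [-1.347, 0.969, -0.967]
contact_force: [0.8, -0.4, 0.2]
opening: 0.0854
```

```bash
python3 - <<'E'
from rect import *
st();plan([.458,-.035,.2],17.2,smax=.05)
E
```

```text
t 27.6 obs [0.4497 0.1377 0.1977] tilt [-0.1285 -0.0214] yaw 18.53 | cam [0.4485 0.1383 0.1977] tilt [-0.1516  0.0258] 18.53 dq 0.858 q [ 0.1387 -0.2968  2.0121 -0.0001  1.4286 -0.1847] op 0.0854 F [ 0.8118 -0.4427  0.1598]
at [0.4497 0.1377 0.1977] yaw 18.53 need [ 0.0083 -0.1727  0.0023] [ 0.13  1.33 -0.02] rows 4
{"delta_pos": [[0.0416, -0.0006, -0.0118], [0.0416, -0.0005, -0.0115], [0.0417, -0.0006, -0.0113], [0.0418, -0.0005, -0.011]] , "dr": [[0.03, 0.33, -0.0], [0.03, 0.33, -0.01], [0.03, 0.33, -0.0], [0.04, 0.34, -0.01]] }
```

Emit:
{"fn": "servo_tool", "kwargs": {
  "delta_pos": [
    [0.0416, -0.0005, -0.0118],
    [0.0416, -0.0005, -0.0115],
    [0.0417, -0.0005, -0.0113],
    [0.03, 0, -0.008],
    [0, 0, 0]
  ],
  "dr": [
    [0, 0.33, 0],
    [0, 0.33, 0],
    [0, 0.33, 0],
    [0, 0.3, 0],
    [0, 0, 0]
  ],
  "grip": [1, 1, 1, 1, 1]
}}

```text
t: 28.22
tool_pos: [0.4532, -0.0302, 0.1938]
tool_rot: [-1.34, 0.997, -0.983]
contact_force: [0.5, 0.7, 0.6]
opening: 0.0852
```

```bash
python3 - <<'E'
from rect import *
ctrl.get_image('wrist');P=cam('wrist');im=save('wrist','w26');st()
m,s,c=comp(im,F['blue']);print(s,quad('wrist',m,.034,P))
g=rectify('wrist',im,P,(.458,-.036),.034,half=.12,res=.0006);cv2.imwrite('pics/bx.png',g[...,::-1])
E
```

```text
t 28.32 obs [ 0.4532 -0.0286  0.1938] tilt [-0.5532  0.0513] yaw 17.06 | cam [ 0.452  -0.028   0.1938] tilt [-0.5773  0.0951] 17.06 dq 0.026 q [-0.2264 -0.333   2.0468 -0.0013  1.4373 -0.524 ] op 0.0853 F [0.0014 0.1316 0.1576]
[  229   104    64   165 10000] ((457.0443420410156, -35.41588592529297), (61.91754913330078, 176.08628845214844), 17.163433074951172)
```

View pics/bx.png

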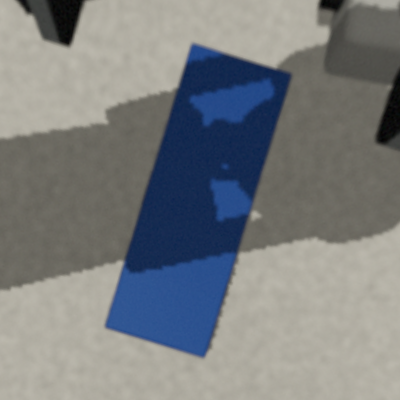

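View pics/w26.png

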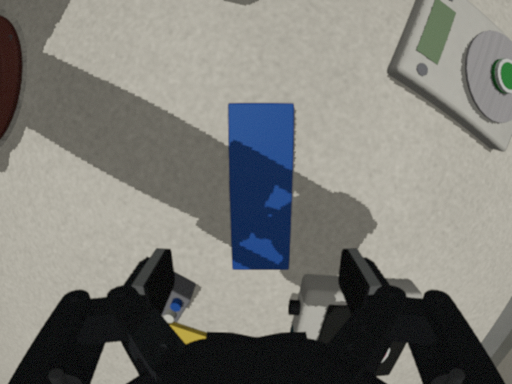

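```bash
python3 - <<'E'
from rect import *
plan([.4582,-.036,.09],17.2,smax=.05)
E
```

```text
at [ 0.4532 -0.0286  0.1938] yaw 17.06 need [ 0.005  -0.0074 -0.1038] [ 0.51 -0.14 -0.21] rows 3
{"delta_pos": [[0.003, 0.0346, 0.0012], [0.0029, 0.0346, 0.001], [0.0029, 0.0346, 0.001]] , "dr": [[0.17, -0.05, -0.07], [0.17, -0.04, -0.07], [0.17, -0.05, -0.07]] }
```

Emit:
{"fn": "servo_tool", "kwargs": {
  "delta_pos": [
    [0.003, 0.0346, 0.001],
    [0.003, 0.0346, 0.0005],
    [0.002, 0.028, 0],
    [0, 0.005, 0],
    [0, 0, 0]
  ],
  "dr": [
    [0.17, -0.05, -0.07],
    [0.17, -0.04, -0.07],
    [0.17, -0.05, -0.07],
    [0, 0, 0],
    [0, 0, 0]
  ],
  "grip": [1, 1, 1, 1, 1]
}}

```text
t: 28.95
tool_pos: [0.457, -0.0302, 0.0895]
tool_rot: [-1.337, 0.978, -0.979]
contact_force: [0.8, -0.0, -0.3]
opening: 0.0856
```

```bash
python3 - <<'E'
from rect import *
ctrl.get_image('wrist');st();plan([.4582,-.036,.03],17.2,smax=.05)
E
```

```text
t 29.0 obs [ 0.4571 -0.0303  0.0898] tilt [0.1289 0.0843] yaw 17.68 | cam [ 0.4559 -0.0297  0.0897] tilt [0.1046 0.1297] 17.68 dq 0.0102 q [-0.23   -0.2082  2.1306  0.0021  1.2173 -0.5394] op 0.0855 F [-0.5092 -0.2483 -0.4782]
at [ 0.4571 -0.0303  0.0898] yaw 17.68 need [ 0.0011 -0.0057 -0.0598] [-0.15  0.48 -0.04] rows 2
{"delta_pos": [[0.0029, 0.0299, -0.0004], [0.0029, 0.0299, -0.0004]] , "dr": [[-0.07, 0.24, -0.02], [-0.08, 0.24, -0.02]] }
```

Emit:
{"fn": "servo_tool", "kwargs": {
  "delta_pos": [
    [0.003, 0.02, -0.0004],
    [0.003, 0.018, -0.0004],
    [0, 0.005, 0]
  ],
  "dr": [
    [-0.1, 0.25, 0],
    [-0.1, 0.25, 0],
    [0, 0, 0]
  ],
  "grip": [1, 1, 1]
}}

```text
t: 29.38
tool_pos: [0.4626, -0.0363, 0.0514]
tool_rot: [-1.333, 0.977, -0.991]
contact_force: [0.6, -0.8, 0.6]
opening: 0.0854
```

```bash
python3 - <<'E'
from rect import *
P=cam('wrist');im=save('wrist','w27');st();plan([.4582,-.036,.02],17.2,smax=.05)
E
```

```text
t 29.43 obs [ 0.4626 -0.0363  0.0513] tilt [ 0.5159 -0.0999] yaw 17.26 | cam [ 0.4614 -0.0357  0.0513] tilt [ 0.4951 -0.0551] 17.26 dq 0.0185 q [-0.2391 -0.1345  2.1402  0.0005  1.1267 -0.5406] op 0.0854 F [-0.7523  0.2373  0.3068]
at [ 0.4626 -0.0363  0.0513] yaw 17.26 need [-0.0044  0.0003 -0.0313] [-0.46  0.06  0.25] rows 1
{"delta_pos": [[-0.0017, 0.0313, -0.0044]] , "dr": [[-0.46, 0.06, 0.25]] }
```

View pics/w27.png

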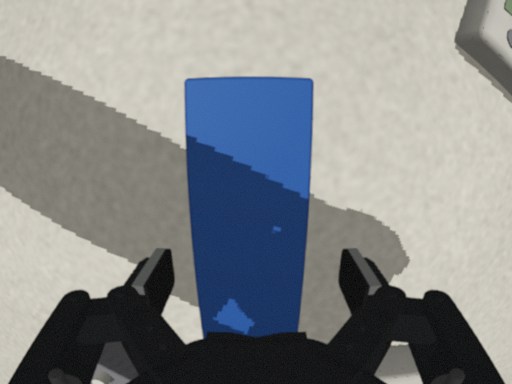

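Emit:
{"fn": "servo_tool", "kwargs": {
  "delta_pos": [
    [-0.001, 0.005, -0.0045],
    [-0.0005, 0.012, 0],
    [0, 0.008, 0],
    [0, 0.001, 0]
  ],
  "dr": [
    [-0.4, 0, 0.2],
    [0, 0, 0],
    [0, 0, 0],
    [0, 0, 0]
  ],
  "grip": [1, 1, 1, 1]
}}

```text
t: 29.92
tool_pos: [0.4592, -0.0363, 0.0259]
tool_rot: [-1.335, 0.98, -0.988]
contact_force: [-0.1, 0.0, -0.4]
opening: 0.0857
```

```bash
python3 - <<'E'
from rect import *
ctrl.get_image('wrist');st();plan([.4582,-.036,.02],17.2,smax=.05)
E
```

```text
t 29.98 obs [ 0.4593 -0.0363  0.0261] tilt [ 0.2737 -0.0711] yaw 17.29 | cam [ 0.4581 -0.0357  0.026 ] tilt [ 0.2514 -0.0268] 17.29 dq 0.0094 q [-0.2406 -0.0941  2.1538 -0.0001  1.0769 -0.5422] op 0.0855 F [-0.2385 -0.7933 -0.0703]
at [ 0.4593 -0.0363  0.0261] yaw 17.29 need [-0.0011  0.0003 -0.0061] [-0.24  0.09  0.15] rows 1
{"delta_pos": [[-0.0006, 0.006, -0.001]] , "dr": [[-0.24, 0.09, 0.15]] }
```

Emit:
{"fn": "servo_tool", "kwargs": {
  "delta_pos": [
    [-0.0005, 0.0055, -0.001],
    [0, 0, 0],
    [0, 0, 0],
    [0, 0, 0],
    [0, 0, 0]
  ],
  "dr": [
    [-0.2, 0.1, 0.1],
    [0, 0, 0],
    [0, 0, 0],
    [0, 0, 0],
    [0, 0, 0]
  ],
  "grip": [0.9, 0.8, 0.7, 0.6, 0.6],
  "grip_force": 60
}}

```text
t: 30.6
tool_pos: [0.459, -0.0363, 0.021]
tool_rot: [-1.336, 0.983, -0.987]
contact_force: [-0.2, -0.4, -0.1]
opening: 0.0627
```

```bash
python3 - <<'E'
from rect import *
st()
E
```

```text
t 30.6 obs [ 0.459  -0.0363  0.021 ] tilt [ 0.1291 -0.0564] yaw 17.18 | cam [ 0.4578 -0.0357  0.0209] tilt [ 0.1044 -0.011 ] 17.18 dq 0.0033 q [-0.2406 -0.0835  2.1544 -0.0005  1.0683 -0.5402] op 0.0627 F [-0.2074 -0.3638 -0.0951]
```

Emit:
{"fn": "servo_tool", "kwargs": {
  "delta_pos": [
    [0, -0.01, 0],
    [0, -0.03, 0],
    [0, -0.04, 0],
    [0, -0.045, 0],
    [0, -0.045, 0]
  ],
  "dr": [
    [0, 0, 0],
    [0, 0, 0],
    [0, 0, 0],
    [0, 0, 0],
    [0, 0, 0]
  ],
  "grip": [0.6, 0.6, 0.6, 0.6, 0.6]
}}

```text
t: 31.22
tool_pos: [0.4537, -0.035, 0.1907]
tool_rot: [-1.341, 0.995, -0.977]
contact_force: [1.3, -0.1, -3.0]
opening: 0.0624
```

```bash
python3 - <<'E'
from rect import *
save('wrist','w28');st();plan([.44,-.34,.22],-3.5,smax=.04)
E
```

```text
t 31.27 obs [ 0.4573 -0.0357  0.1983] tilt [-0.005  -0.0152] yaw 17.18 | cam [ 0.4561 -0.0352  0.1983] tilt [-0.0263  0.0268] 17.18 dq 0.1525 q [-0.2403 -0.3312  2.0379 -0.0003  1.4349 -0.5402] op 0.0624 F [3.4362 0.1906 2.6038]
at [ 0.4573 -0.0357  0.1983] yaw 17.18 need [-0.0173 -0.3043  0.0217] [ 0.01 20.68  0.01] rows 8
{"delta_pos": [[0.0357, -0.0027, -0.0133], [0.0363, -0.0027, -0.0117], [0.0367, -0.0027, -0.01], [0.0372, -0.0027, -0.0084], [0.0375, -0.0027, -0.0067]] , "dr": [[0.0, 2.59, 0.0], [0.0, 2.58, 0.0], [0.0, 2.59, 0.0], [0.0, 2.58, 0.0], [0.0, 2.59, 0.0]] }
{"delta_pos": [[0.0378, -0.0027, -0.005], [0.0379, -0.0027, -0.0032], [0.0381, -0.0027, -0.0016]] , "dr": [[0.0, 2.58, 0.01], [0.0, 2.59, 0.0], [0.01, 2.58, 0.01]] }
```

View pics/w28.png

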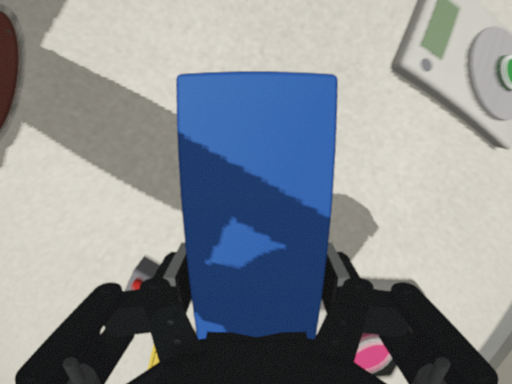

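Emit:
{"fn": "servo_tool", "kwargs": {
  "delta_pos": [
    [0.025, -0.003, -0.01],
    [0.0363, -0.003, -0.0117],
    [0.0367, -0.003, -0.01],
    [0.0372, -0.003, -0.0084],
    [0.0375, -0.003, -0.0067]
  ],
  "dr": [
    [0, 2.6, 0],
    [0, 2.6, 0],
    [0, 2.6, 0],
    [0, 2.6, 0],
    [0, 2.6, 0]
  ],
  "grip": [0.6, 0.6, 0.6, 0.6, 0.6]
}}

```text
t: 31.9
tool_pos: [0.446, -0.2172, 0.2173]
tool_rot: [-1.239, 1.151, -1.16]
contact_force: [0.6, 0.6, -2.0]
opening: 0.0627
```

```bash
python3 - <<'E'
from rect import *
st();plan([.44,-.34,.22],-3.5,smax=.04)
E
```

```text
t 31.9 obs [ 0.446  -0.2172  0.2173] tilt [ 0.3448 -0.0837] yaw 4.1 | cam [ 0.445  -0.2166  0.2173] tilt [ 0.3315 -0.0473] 4.1 dq 0.5692 q [-0.6045 -0.249   1.9405  0.0022  1.4443 -0.6764] op 0.0627 F [ 0.558   0.6247 -2.0375]
at [ 0.446  -0.2172  0.2173] yaw 4.1 need [-0.006  -0.1228  0.0027] [-0.34  7.6   0.09] rows 4
{"delta_pos": [[0.0305, -0.0006, -0.0037], [0.0306, -0.0007, -0.0027], [0.0307, -0.0006, -0.0016], [0.0308, -0.0007, -0.0006]] , "dr": [[-0.09, 1.9, 0.02], [-0.08, 1.9, 0.02], [-0.09, 1.9, 0.02], [-0.08, 1.9, 0.03]] }
```

Emit:
{"fn": "servo_tool", "kwargs": {
  "delta_pos": [
    [0.0305, -0.0006, -0.0037],
    [0.0306, -0.0006, -0.0027],
    [0.025, -0.0006, -0.0016],
    [0.015, 0, -0.0006],
    [0, 0, 0]
  ],
  "dr": [
    [-0.1, 1.9, 0],
    [-0.1, 1.9, 0],
    [-0.1, 1.9, 0],
    [-0.1, 1.5, 0],
    [0, 0, 0]
  ],
  "grip": [0.6, 0.6, 0.6, 0.6, 0.6]
}}

```text
t: 32.52
tool_pos: [0.4381, -0.323, 0.2189]
tool_rot: [-1.181, 1.257, -1.254]
contact_force: [0.5, -0.0, -2.6]
opening: 0.0627
```

```bash
python3 - <<'E'
from rect import *
ctrl.get_image('wrist');P=cam('wrist');im=save('wrist','w29');st()
g=rectify('wrist',im,P,(.44,-.38),.01,half=.16,res=.0008);cv2.imwrite('pics/tr.png',g[...,::-1])
im=save('scene','s29');g2=rectify('scene',im,cam('scene'),(.44,-.38),.01,half=.16,res=.0008)
cv2.imwrite('pics/tr.png',np.hstack([g,g2])[...,::-1])
plan([.44,-.36,.2],-3.5)
E
```

```text
t 32.62 obs [ 0.4383 -0.322   0.2188] tilt [-0.1195  0.0144] yaw -3.49 | cam [ 0.4375 -0.3214  0.2188] tilt [-0.131   0.0527] -3.49 dq 0.01 q [-0.7698 -0.1227  1.8284 -0.0013  1.4376 -0.7088] op 0.0629 F [ 0.0004  0.1553 -2.2266]
at [ 0.4384 -0.3218  0.2189] yaw -3.47 need [ 0.0016 -0.0382 -0.0189] [0.11 0.03 0.  ] rows 1
{"delta_pos": [[0.038, 0.0189, 0.0039]] , "dr": [[0.11, 0.03, 0.0]] }
```

View pics/tr.png

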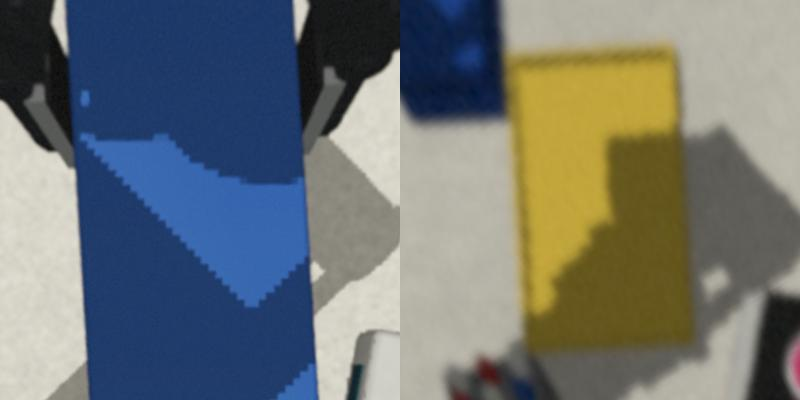

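View pics/w29.png

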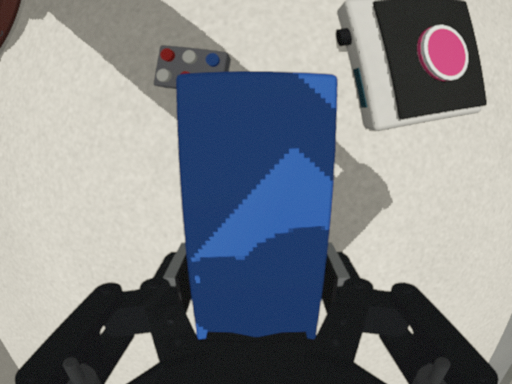

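```bash
python3 - <<'E'
from rect import *
plan([.60,-.45,.23],-3.5,smax=.04)
E
```

```text
at [ 0.4384 -0.3218  0.2189] yaw -3.47 need [ 0.1616 -0.1282  0.0111] [0.11 0.03 0.  ] rows 6
{"delta_pos": [[0.0197, -0.0019, 0.0282], [0.0197, -0.0019, 0.0282], [0.0197, -0.0019, 0.0282], [0.0197, -0.0019, 0.0282], [0.0197, -0.0018, 0.0281]] , "dr": [[0.02, 0.01, 0.0], [0.02, 0.0, 0.0], [0.02, 0.01, 0.0], [0.02, 0.0, 0.0], [0.02, 0.01, 0.0]] }
{"delta_pos": [[0.0196, -0.0019, 0.0282]] , "dr": [[0.01, 0.0, 0.0]] }
```

Emit:
{"fn": "servo_tool", "kwargs": {
  "delta_pos": [
    [0.012, -0.002, 0.018],
    [0.0197, -0.0019, 0.0282],
    [0.0197, -0.0019, 0.0282],
    [0.0197, -0.0019, 0.0282],
    [0.0197, -0.0019, 0.0282]
  ],
  "dr": [
    [0, 0, 0],
    [0, 0, 0],
    [0, 0, 0],
    [0, 0, 0],
    [0, 0, 0]
  ],
  "grip": [0.6, 0.6, 0.6, 0.6, 0.6]
}}

```text
t: 33.3
tool_pos: [0.5677, -0.4159, 0.2286]
tool_rot: [-1.184, 1.251, -1.246]
contact_force: [0.3, -0.3, -1.9]
opening: 0.0631
```

Emit:
{"fn": "servo_tool", "kwargs": {
  "delta_pos": [
    [0.018, -0.002, 0.025],
    [0.005, 0, 0.008],
    [0, 0, 0],
    [0, 0, 0]
  ],
  "dr": [
    [0, 0, 0],
    [0, 0, 0],
    [0, 0, 0],
    [0, 0, 0]
  ],
  "grip": [0.6, 0.6, 0.6, 0.6]
}}

```text
t: 33.8
tool_pos: [0.6017, -0.4378, 0.2293]
tool_rot: [-1.186, 1.25, -1.24]
contact_force: [-0.1, -0.7, -3.5]
opening: 0.0626
```

```bash
python3 - <<'E'
from rect import *
ctrl.get_image('wrist');P=cam('wrist');im=save('wrist','w30');st()
m,s,c=comp(im,F['yellow']);print(s,quad('wrist',m,.01,P))
g=rectify('wrist',im,P,(.44,-.38),.01,half=.16,res=.0008);cv2.imwrite('pics/tr.png',cv2.resize(g[...,::-1],(600,600)))
E
```

```text
t 33.9 obs [ 0.6016 -0.4379  0.2295] tilt [-0.2288  0.2433] yaw -2.8 | cam [ 0.6008 -0.4373  0.2295] tilt [-0.2401  0.2809] -2.8 dq 0.0046 q [-0.7293  0.3393  1.3132  0.0005  1.495  -0.6805] op 0.0628 F [ 0.4669  0.6333 -1.3471]
[  83   43   95  181 4954] ((442.0079650878906, -382.40338134765625), (227.6128692626953, 131.9169464111328), 86.37835693359375)
```

View pics/tr.png

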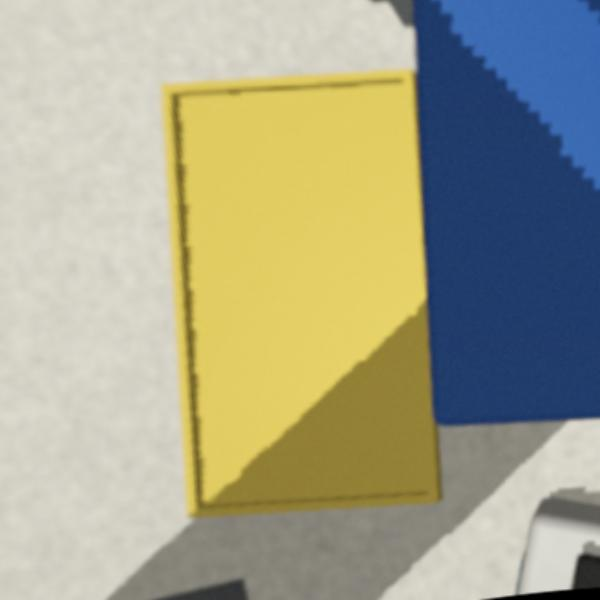

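View pics/w30.png

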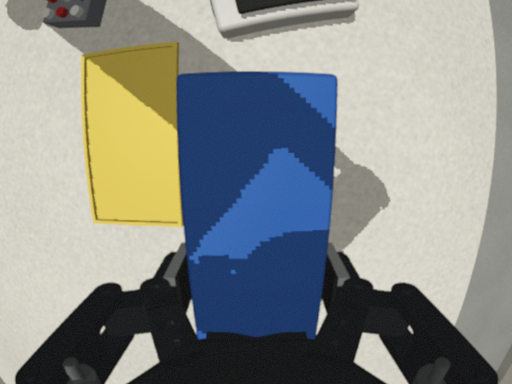

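```bash
python3 - <<'E'
from rect import *
plan([.442,-.384,.17],-3.6,smax=.04)
E
```

```text
at [ 0.6016 -0.4379  0.2295] yaw -2.8 need [-0.1596  0.0539 -0.0595] [ 0.24  0.8  -0.23] rows 5
{"delta_pos": [[-0.0092, 0.0121, -0.0324], [-0.0091, 0.012, -0.0324], [-0.009, 0.012, -0.0324], [-0.0089, 0.012, -0.0325], [-0.0088, 0.0119, -0.0325]] , "dr": [[0.05, 0.16, -0.05], [0.05, 0.16, -0.05], [0.05, 0.16, -0.04], [0.05, 0.16, -0.05], [0.04, 0.16, -0.04]] }
```

Emit:
{"fn": "servo_tool", "kwargs": {
  "delta_pos": [
    [-0.006, 0.008, -0.02],
    [-0.009, 0.012, -0.0324],
    [-0.009, 0.012, -0.0324],
    [-0.009, 0.012, -0.0325],
    [-0.008, 0.01, -0.025]
  ],
  "dr": [
    [0, 0.16, 0],
    [0, 0.16, 0],
    [0, 0.16, 0],
    [0, 0.16, 0],
    [0, 0.16, 0]
  ],
  "grip": [0.6, 0.6, 0.6, 0.6, 0.6]
}}

```text
t: 34.52
tool_pos: [0.4572, -0.3867, 0.1771]
tool_rot: [-1.179, 1.256, -1.254]
contact_force: [-0.2, 0.7, -2.3]
opening: 0.0627
```

Emit:
{"fn": "servo_tool", "kwargs": {
  "delta_pos": [
    [-0.004, 0.003, -0.01],
    [0, 0, 0],
    [0, 0, 0]
  ],
  "dr": [
    [0, 0, 0],
    [0, 0, 0],
    [0, 0, 0]
  ],
  "grip": [0.6, 0.6, 0.6]
}}

```text
t: 34.9
tool_pos: [0.4463, -0.3813, 0.1748]
tool_rot: [-1.178, 1.255, -1.256]
contact_force: [-1.0, 0.3, -2.4]
opening: 0.0629
```

```bash
python3 - <<'E'
from rect import *
st();plan([.442,-.384,.08],-3.6,smax=.04)
E
```

```text
t 34.9 obs [ 0.4463 -0.3813  0.1748] tilt [ 0.0371 -0.0089] yaw -3.62 | cam [ 0.4454 -0.3807  0.1748] tilt [0.0257 0.0314] -3.63 dq 0.0066 q [-0.8339  0.016   1.7704  0.0004  1.3546 -0.7708] op 0.0629 F [-0.9813  0.2749 -2.443 ]
at [ 0.4463 -0.3813  0.1748] yaw -3.62 need [-0.0043 -0.0027 -0.0948] [-0.04 -0.02  0.01] rows 3
{"delta_pos": [[0.001, 0.0316, -0.0014], [0.001, 0.0316, -0.0014], [0.001, 0.0316, -0.0014]] , "dr": [[-0.01, -0.01, 0.0], [-0.01, -0.01, 0.0], [-0.02, -0.0, 0.01]] }
```

Emit:
{"fn": "servo_tool", "kwargs": {
  "delta_pos": [
    [0.001, 0.0316, -0.0014],
    [0.001, 0.0316, -0.0014],
    [0.001, 0.02, -0.0014],
    [0, 0.006, 0],
    [0, 0, 0]
  ],
  "dr": [
    [0, 0, 0],
    [0, 0, 0],
    [0, 0, 0],
    [0, 0, 0],
    [0, 0, 0]
  ],
  "grip": [0.6, 0.6, 0.6, 0.6, 0.6]
}}

```text
t: 35.52
tool_pos: [0.4474, -0.388, 0.088]
tool_rot: [-1.179, 1.245, -1.263]
contact_force: [0.5, 0.7, -2.5]
opening: 0.0626
```

```bash
python3 - <<'E'
from rect import *
P=cam('wrist');im=save('wrist','w31');st();plan([.442,-.384,.045],-3.6,smax=.04)
g=rectify('wrist',im,P,(.441,-.3836),.01,half=.16,res=.0008);cv2.imwrite('pics/tr.png',cv2.resize(g[...,::-1],(600,600)))
E
```

```text
t 35.58 obs [ 0.4475 -0.3881  0.0884] tilt [ 0.4675 -0.4362] yaw -3.52 | cam [ 0.4467 -0.3875  0.0884] tilt [ 0.4591 -0.3994] -3.52 dq 0.0139 q [-0.8405  0.1162  1.8205  0.0011  1.1937 -0.7794] op 0.0626 F [-0.0821 -0.6269 -2.6953]
at [ 0.4475 -0.3881  0.0884] yaw -3.52 need [-0.0055  0.0041 -0.0434] [-0.49  0.08  0.41] rows 2
{"delta_pos": [[-0.002, 0.0217, -0.0031], [-0.002, 0.0216, -0.0029]] , "dr": [[-0.25, 0.04, 0.2], [-0.24, 0.04, 0.21]] }
```

View pics/tr.png

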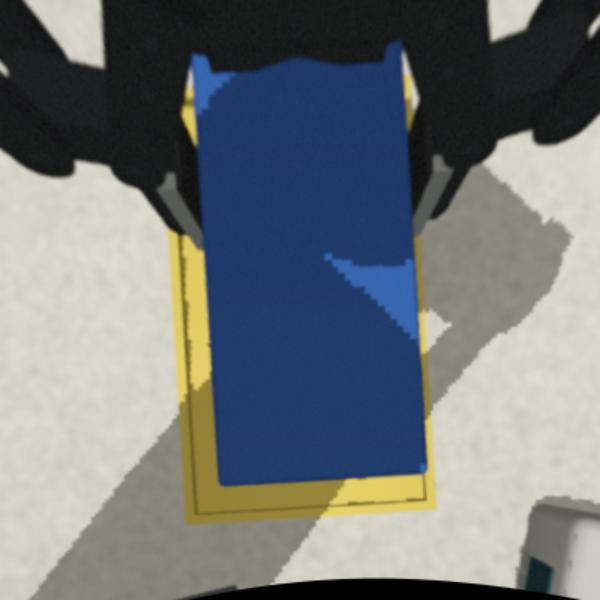

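Emit:
{"fn": "servo_tool", "kwargs": {
  "delta_pos": [
    [-0.002, 0.02, -0.0033],
    [-0.002, 0.013, -0.0032],
    [0, 0.005, 0],
    [0, 0, 0]
  ],
  "dr": [
    [-0.3, 0.1, 0.2],
    [-0.2, 0, 0.2],
    [0, 0, 0],
    [0, 0, 0]
  ],
  "grip": [0.6, 0.6, 0.6, 0.6]
}}

```text
t: 36.08
tool_pos: [0.4418, -0.3843, 0.0493]
tool_rot: [-1.179, 1.254, -1.257]
contact_force: [-0.6, -0.2, -0.8]
opening: 0.0634
```

```bash
python3 - <<'E'
from rect import *
P=cam('wrist');im=save('wrist','w32');st();plan([.4415,-.384,.03],-3.6,smax=.04)
g=rectify('wrist',im,P,(.441,-.3836),.01,half=.16,res=.0008);cv2.imwrite('pics/tr.png',cv2.resize(g[...,::-1],(600,600)))
E
```

```text
t 36.12 obs [ 0.4419 -0.3845  0.0497] tilt [ 0.0814 -0.1069] yaw -3.63 | cam [ 0.441  -0.3838  0.0496] tilt [ 0.0689 -0.0681] -3.62 dq 0.0097 q [-0.843   0.1593  1.8465 -0.0002  1.1334 -0.7796] op 0.0628 F [-0.9326  0.7001 -2.1606]
at [ 0.4419 -0.3845  0.0497] yaw -3.63 need [-0.0004  0.0005 -0.0197] [-0.09 -0.03  0.1 ] rows 1
{"delta_pos": [[-0.0005, 0.0197, -0.0005]] , "dr": [[-0.09, -0.03, 0.1]] }
```

View pics/w32.png

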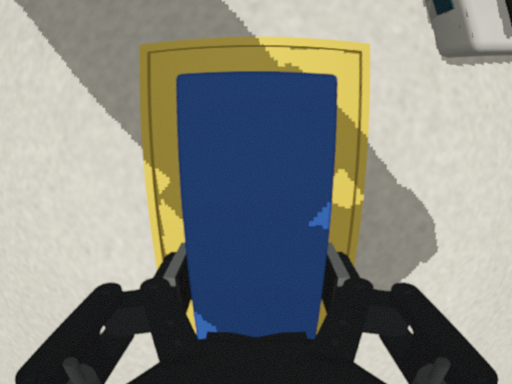

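View pics/tr.png

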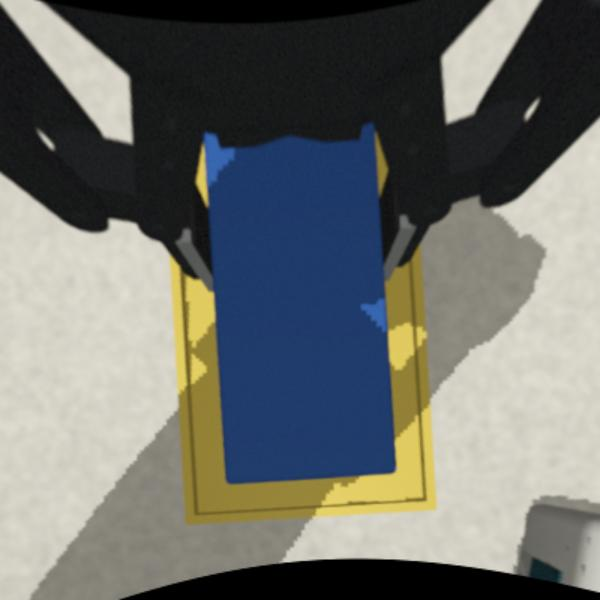

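Emit:
{"fn": "servo_tool", "kwargs": {
  "delta_pos": [
    [-0.0005, 0.013, -0.001],
    [0, 0.004, 0],
    [0, 0, 0]
  ],
  "dr": [
    [-0.1, 0, 0.1],
    [0, 0, 0],
    [0, 0, 0]
  ],
  "grip": [0.6, 0.6, 0.6]
}}

```text
t: 36.5
tool_pos: [0.4413, -0.3844, 0.0322]
tool_rot: [-1.179, 1.255, -1.257]
contact_force: [-0.4, -0.4, -2.4]
opening: 0.0627
```

```bash
python3 - <<'E'
from rect import *
P=cam('wrist');im=save('wrist','w33');st();plan([.4412,-.384,.0255],-3.6,smax=.04)
Q=[(-.032,.09),(.032,.09)]
# predicted box top far corners vs tray far corners
g=rectify('wrist',im,P,(.441,-.3836),.01,half=.16,res=.0008);cv2.imwrite('pics/tr.png',cv2.resize(g[...,::-1],(600,600)))
g=rectify('wrist',im,P,(.441,-.3836),ctrl.get_obs()['tool_pos'][2]+.013,half=.16,res=.0008);cv2.imwrite('pics/tr2.png',cv2.resize(g[...,::-1],(600,600)))
E
```

```text
t 36.55 obs [ 0.4413 -0.3843  0.0323] tilt [ 0.033  -0.0504] yaw -3.63 | cam [ 0.4404 -0.3837  0.0322] tilt [ 0.0222 -0.014 ] -3.62 dq 0.0058 q [-0.8436  0.1845  1.8521 -0.0002  1.104  -0.7803] op 0.0628 F [ 0.2152  0.5952 -2.5629]
at [ 0.4413 -0.3843  0.0323] yaw -3.63 need [-0.0001  0.0003 -0.0068] [-0.04 -0.03  0.05] rows 1
{"delta_pos": [[-0.0003, 0.0068, -0.0001]] , "dr": [[-0.04, -0.03, 0.05]] }
```

View pics/tr.png

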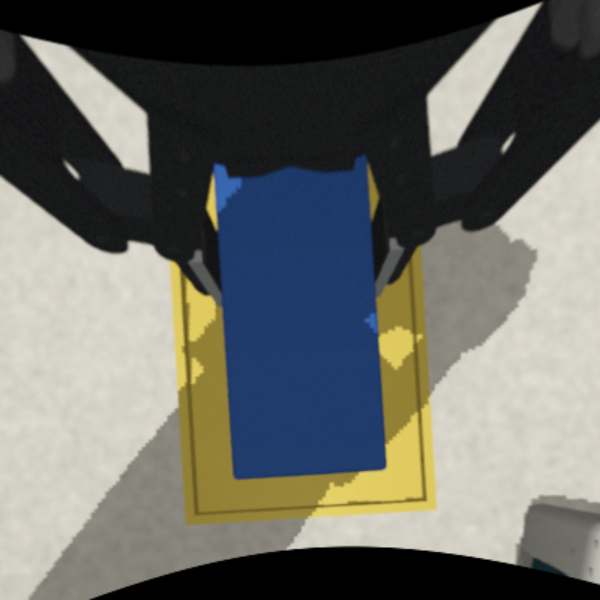

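View pics/tr2.png

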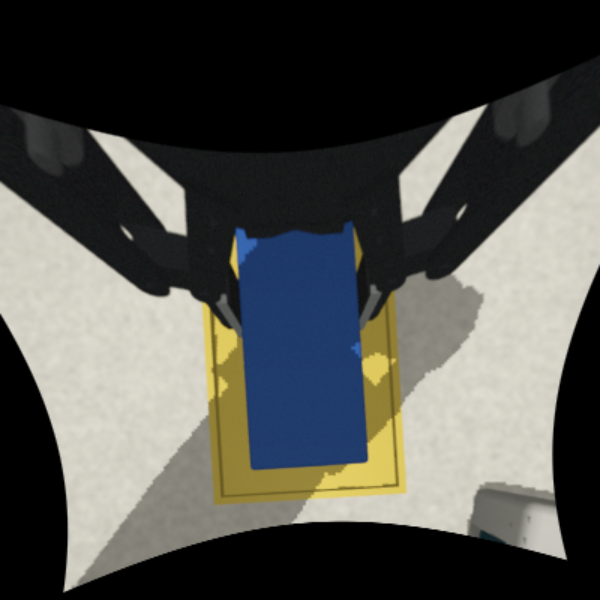

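Emit:
{"fn": "servo_tool", "kwargs": {
  "delta_pos": [
    [-0.001, 0.0045, 0],
    [0, 0.001, 0],
    [0, 0.001, 0],
    [0, 0, 0]
  ],
  "dr": [
    [0, 0, 0],
    [0, 0, 0],
    [0, 0, 0],
    [0, 0, 0]
  ],
  "grip": [0.6, 0.6, 0.6, 0.6]
}}

```text
t: 37.05
tool_pos: [0.4417, -0.3836, 0.026]
tool_rot: [-1.179, 1.254, -1.258]
contact_force: [0.2, -0.4, -2.4]
opening: 0.0627
```

```bash
python3 - <<'E'
from rect import *
ctrl.get_image('wrist');st()
E
```

```text
t 37.1 obs [ 0.4418 -0.3837  0.0261] tilt [ 0.089  -0.1134] yaw -3.62 | cam [ 0.4409 -0.3831  0.026 ] tilt [ 0.0773 -0.0746] -3.62 dq 0.0025 q [-0.8422  0.193   1.8545 -0.0002  1.0915 -0.779 ] op 0.0625 F [ 0.198   0.8148 -2.7206]
```

Weight still in the gripper; lower another ~1 mm.

Emit:
{"fn": "servo_tool", "kwargs": {
  "delta_pos": [
    [0, 0.0013, -0.0003],
    [0, 0.0003, 0],
    [0, 0, 0]
  ],
  "dr": [
    [-0.1, 0, 0.1],
    [0, 0, 0],
    [0, 0, 0]
  ],
  "grip": [0.6, 0.6, 0.6]
}}

```text
t: 37.48
tool_pos: [0.4418, -0.384, 0.025]
tool_rot: [-1.179, 1.255, -1.256]
contact_force: [-0.9, 0.4, -2.5]
opening: 0.0626
```

```bash
python3 - <<'E'
from rect import *
ctrl.get_image('wrist');st()
E
```

```text
t 37.52 obs [ 0.4417 -0.384   0.025 ] tilt [ 0.0223 -0.0378] yaw -3.62 | cam [ 0.4409 -0.3834  0.025 ] tilt [0.0112 0.0003] -3.62 dq 0.0017 q [-0.8427  0.196   1.8532 -0.0002  1.0916 -0.7794] op 0.0629 F [ 0.9597 -0.7184 -1.9652]
```

Emit:
{"fn": "servo_tool", "kwargs": {
  "delta_pos": [
    [0, 0.001, 0],
    [0, 0.0005, 0],
    [0, 0, 0]
  ],
  "dr": [
    [0, 0, 0],
    [0, 0, 0],
    [0, 0, 0]
  ],
  "grip": [0.6, 0.6, 0.6]
}}

```text
t: 37.9
tool_pos: [0.442, -0.3843, 0.025]
tool_rot: [-1.179, 1.255, -1.256]
contact_force: [-0.3, 0.7, -1.2]
opening: 0.0626
```

```bash
python3 - <<'E'
from rect import *
ctrl.get_image('wrist');st()
E
```

```text
t 37.95 obs [ 0.442  -0.3843  0.025 ] tilt [ 0.0194 -0.0385] yaw -3.61 | cam [ 0.4412 -0.3836  0.025 ] tilt [0.0084 0.0005] -3.61 dq 0.0015 q [-0.8426  0.1968  1.8523 -0.0002  1.0918 -0.7794] op 0.0629 F [-0.5267  0.4333  1.5353]
```

Now bearing on the tray floor (force sign changed). Release slowly and lift.

Emit:
{"fn": "servo_tool", "kwargs": {
  "delta_pos": [
    [0, 0, 0],
    [0, 0, 0],
    [0, 0, 0],
    [0, 0, 0]
  ],
  "dr": [
    [0, 0, 0],
    [0, 0, 0],
    [0, 0, 0],
    [0, 0, 0]
  ],
  "grip": [0.75, 0.82, 0.9, 0.92]
}}

```text
t: 38.45
tool_pos: [0.4424, -0.3848, 0.0252]
tool_rot: [-1.179, 1.254, -1.258]
contact_force: [0.2, 0.0, 0.1]
opening: 0.0785
```

Emit:
{"fn": "servo_tool", "kwargs": {
  "delta_pos": [
    [0, -0.015, 0],
    [0, -0.035, 0],
    [0, -0.045, 0],
    [0, -0.045, 0],
    [0, -0.045, 0]
  ],
  "dr": [
    [0, 0, 0],
    [0, 0, 0],
    [0, 0, 0],
    [0, 0, 0],
    [0, 0, 0]
  ],
  "grip": [0.92, 0.92, 1, 1, 1]
}}

```text
t: 39.08
tool_pos: [0.4406, -0.3828, 0.2149]
tool_rot: [-1.179, 1.259, -1.252]
contact_force: [-0.0, -0.9, 0.4]
opening: 0.0853
```

```bash
python3 - <<'E'
from rect import *
for i in range(4): ctrl.get_image('wrist')
P=cam('wrist');im=save('wrist','w34');st()
m,s,c=comp(im,F['blue']);print(s,quad('wrist',m,.038,P))
hs=lambda h,s,v:(h>20)&(h<32)&(s>120)&(v>50)
m,s,c=comp(im,hs);print(s,quad('wrist',m,.01,P))
save('scene','s34');save('side','d34')
E
```

```text
t 39.33 obs [ 0.4406 -0.3828  0.2127] tilt [-0.1804  0.1887] yaw -3.62 | cam [ 0.4398 -0.3822  0.2127] tilt [-0.1906  0.2237] -3.62 dq 0.032 q [-0.8427 -0.0199  1.7413 -0.0002  1.4247 -0.7794] op 0.0856 F [-0.4344  0.5809 -1.7064]
[ 227   96   60  159 9071] ((440.7352294921875, -382.83587646484375), (175.88922119140625, 61.12690353393555), 86.45291137695312)
[  196    73   120   190 11670] ((439.76629638671875, -382.71539306640625), (230.40711975097656, 133.02346801757812), 86.58824157714844)
```

View pics/w34.png

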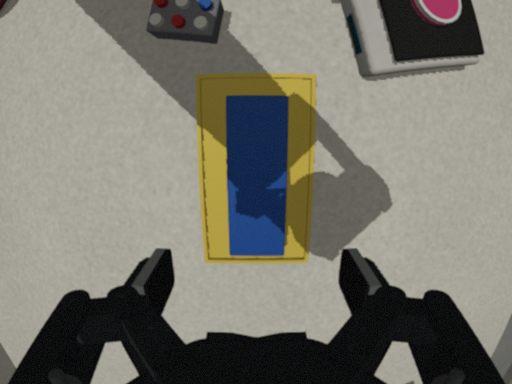

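View pics/s34.png

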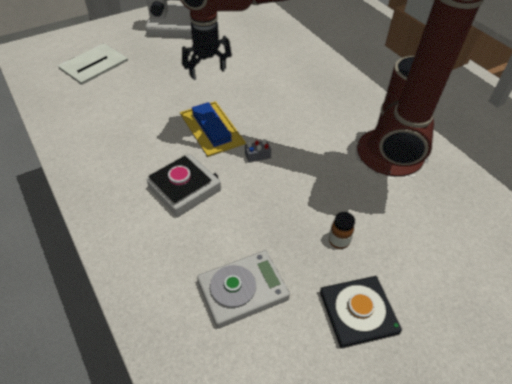

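View pics/d34.png

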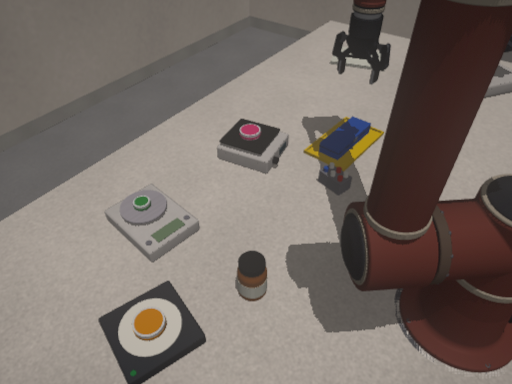

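Emit:
{"fn": "servo_tool", "kwargs": {
  "delta_pos": [
    [0, 0, 0],
    [0, 0, 0]
  ],
  "dr": [
    [0, 0, 0],
    [0, 0, 0]
  ],
  "grip": [1, 1]
}}

```text
t: 39.67
tool_pos: [0.4392, -0.3812, 0.2078]
tool_rot: [-1.178, 1.267, -1.245]
contact_force: [0.8, -0.0, -0.8]
opening: 0.0856
```

```bash
python3 -c "
from station import ctrl
print(ctrl.finish_job())"
```

```text
the job is handed in; nothing more can be done
None
```

The pile is apart and all four pieces are in their places. I handed the job in at about 40 s of the 115 s, with the gripper open and clear above the tray.

I moved them in this order: the green dish to the balance pan, the pink dish to the shaker mat, the amber dish to the light disc, and the slide box to the tray. The wrist camera's last checks put each piece this far from the middle of its place:

| Piece | Offset from middle |
|---|---|
| Green dish | about 1.5 mm |
| Pink dish | about 1 mm |
| Amber dish | about 1 mm |
| Slide box | about 1 mm, along the tray to within 0.2° |

- **Bystanders:** the gripper kept clear of the bottle and the rack. Both stand upright in the last pictures, though I did not measure their positions again.
- **Cameras disagreed:** the scene and side cameras differed from the wrist camera by 3–6 mm on the shaker mat and by about 1–6 mm on the tray. I went by the wrist camera at close range.
- **Poor readings:** a few automatic circle fits on the pan and dish rims were poor. I replaced those with edges read from the pictures or with colour fits.
- **Tilt:** while carrying the green dish to the balance the tool tilted by about 1.5°. With the pink and amber dishes it stayed within about 0.6° at the points I checked.

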